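# Refit the wok burner after cleaning

## Task

The double wok burner was stripped for cleaning: put back every brass burner cap, wok support and chrome knob that is lying on the counter (not all may be there), large ones to the large burner on the left, small ones to the small burner on the right, and leave the other things where they are. Turn each cap on its burner until its slot drops fully down over the ridge, and each support until all four feet drop into their pockets and it sits level without rocking. Press each knob on its valve stem while turning until it drops fully home, then turn it clockwise to the stop so that the gas is shut, its bar pointing front to back.

Things in the scene. Friction and masses are not known exactly. Their poses are not given: they have to be found in the camera images.
- hob: the double wok burner, a fixed stainless box 300 (its x, front to back) x 400 (its y, left to right) x 50 mm high; origin under its centre on the counter, x points to its back (away from the robot), y to its left, z up. It carries a large burner (left) and a small burner (right), and along the front two bare gas valves: the left one for the large burner, the right one for the small burner.
- burner_big (a point): centre of the large (left) burner at the level of the hob's top face (50 mm over the counter); axes as the hob's. Round it lies a square drip plate, 7 mm thick, with four square foot pockets 18 x 18 mm, 7 mm deep, centred at (+-53, +-53) mm along the hob's x and y. On it, in the middle, a dark disc 40 mm across, 3 high (top 10 mm above this point), with a brass ridge for the cap's slot: 14 mm along the hob's y, 6 along x, 7 high.
- support_big_c (a point): large wok support, dark metal, 0.40 kg; may be absent. Octagonal ring 56 mm across flats, 14 tall; this point is its centre, 39 mm above the feet, z up. Flats facing its +-x, +-y are free to grip; 4 arms leave along the diagonals to legs 12 x 12 x 52 tall at (+-53, +-53). Same every quarter turn. Point is 39 mm over burner_big when feet are in pockets, 46 when on the plate.
- cap_big_c (a point): large brass burner cap, 0.12 kg; may be absent. Disc 46 mm across, 10 high, with a square boss 26 mm wide (faces to its +-x, +-y), 9 high, to grip; 19 high in all. Point: its middle, 9.5 mm above the underside; z up. Slot below, 18.5 (its x) x 9.5 x 9 deep, fits over the ridge of burner_big, either way round. Point is 19.5 mm above burner_big fully home, 26.5 resting on the ridge.
- stem_big (a point): the left valve, of the large burner: foot of its upright flat stem, on the turning axis, 54 mm over the counter, on a dark disc 32 mm across that turns with it and on which the knob comes to rest. The stem is a flat blade 22 mm long (its x) x 6 mm thick x 13 mm high. Turns with the valve.
- valve_big (a joint): angle of the left valve (rad): 0 = shut, against a hard stop, blade along the hob's x (front to back); grows counter-clockwise from above up to 1.6 (open). Stiff (0.05 N m), stays where it is left.
- knob_big_c (a point): large chrome knob, 0.13 kg; may be absent. Disc 54 mm across, 18 high; on it a grip bar 54 long (x) x 12 thick (y) x 22 high; 40 high in all. Point: its middle, 20 mm above the underside; z up. Slot below, 26 (x) x 9 x 15 deep, fits over stem_big with +-0.14 rad play, either way round. Point is 20 mm above stem_big fully home, 33 resting on the blade's top.
- burner_small (a point): centre of the small (right) burner at the level of the hob's top face (50 mm over the counter); axes as the hob's. Round it lies a square drip plate, 7 mm thick, with four square foot pockets 18 x 18 mm, 7 mm deep, centred at (+-40, +-40) mm along the hob's x and y. On it, in the middle, a dark disc 30 mm across, 3 high (top 10 mm above this point), with a brass ridge for the cap's slot: 14 mm along the hob's y, 6 along x, 7 high.
- support_small_c (a point): small wok support, dark metal, 0.28 kg; may be absent. Octagonal ring 44 mm across flats, 14 tall; this point is its centre, 39 mm above the feet, z up. Flats facing its +-x, +-y are free to grip; 4 arms leave along the diagonals to legs 12 x 12 x 52 tall at (+-40, +-40). Same every quarter turn. Point is 39 mm over burner_small when feet are in pockets, 46 when on the plate.
- cap_small_c (a point): small brass burner cap, 0.07 kg; may be absent. Disc 34 mm across, 10 high, with a square boss 19 mm wide (faces to its +-x, +-y), 9 high, to grip; 19 high in all. Point: its middle, 9.5 mm above the underside; z up. Slot below, 18.5 (its x) x 9.5 x 9 deep, fits over the ridge of burner_small, either way round. Point is 19.5 mm above burner_small fully home, 26.5 resting on the ridge.
- stem_small (a point): the right valve, of the small burner: foot of its upright flat stem, on the turning axis, 54 mm over the counter, on a dark disc 32 mm across that turns with it and on which the knob comes to rest. The stem is a flat blade 16 mm long (its x) x 6 mm thick x 13 mm high. Turns with the valve.
- valve_small (a joint): angle of the right valve (rad): 0 = shut, against a hard stop, blade along the hob's x (front to back); grows counter-clockwise from above up to 1.6 (open). Stiff (0.05 N m), stays where it is left.
- knob_small_c (a point): small chrome knob, 0.09 kg; may be absent. Disc 44 mm across, 18 high; on it a grip bar 44 long (x) x 12 thick (y) x 22 high; 40 high in all. Point: its middle, 20 mm above the underside; z up. Slot below, 20 (x) x 9 x 15 deep, fits over stem_small with +-0.19 rad play, either way round. Point is 20 mm above stem_small fully home, 33 resting on the blade's top.
- tin: bystander: screw-top stainless spice tin, 55 mm across, 72 mm high; origin under it
- pickles: bystander: glass jar, 72 mm across, 110 mm high; origin under it
- paddle: bystander: wooden rice paddle 212 mm long (its x), lying flat, 8 mm thick; origin under it
There are look-alikes about, which are no part of the job. What is shaped like the part that bears knob_small_c but red is not meant. What is shaped like the part that bears cap_big_c but blue is not meant.

How it is judged:
By the outcome, as a careful person would: the job done as asked, in the order asked, and still so for the second after the job is handed in, with the robot touching nothing.
Of support_big, support_small, knob_big, knob_small, cap_big, cap_small only 5 to 6 are there at a start; the rules pass over those that are not, and their reading is None.
At some moment in a run one of knob_big, knob_small may be knocked a few centimetres aside while the robot is not near it.
It also fails if it takes over 210 s, if anything falls off the work surface, if the arm or the gripper's body presses on something with over 40 N, if the wrist force passes 120 N, or if a joint passes its speed limit or range.

## Robot

A 7-joint arm with a two-finger parallel gripper is mounted at the origin on the work surface. World frame = base frame: x ahead of the robot, y to its left, z up, the work surface at z = 0. Lengths are in m, angles in rad, forces in N, time in s.
With the tool pointing down it reaches from about 0.4 to 0.85 m from the base axis. Payload 10.4 kg.
Tool frame: the origin (TCP) lies at the very end of the fingers, on their centre line; the grasp point (between the pads) lies 19 mm behind it; z points along the fingers, y is the direction in which the jaws open and shut (so a half turn about z gives the same grasp; the last joint's range is limited). The gripper opens to 87 mm and grips with 3 to 60 N. Pads are 19 mm wide; open, the fingers measure 117 mm over their backs; the gripper's body (75 mm by 190 mm) begins 51 mm behind the grasp point.
Start: joints at [-0.023, 0.332, -0.065, 1.46, 0.022, 1.35, -0.088], TCP at [0.625, 0, 0.191] pointing down, gripper open.
Joint ranges: [-2.6, 2.6], [-0.5, 2.12], [-1.47, 1.34], [0.16, 2.42], [-1.27, 4.41], [0.06, 2.06], [-2.6, 2.6]. Speed limits (rad/s): [2.22, 2.22, 2.79, 2.79, 3.14, 3.14, 3.14].

## Interface

Orientations are given as a unit quaternion [x, y, z, w].
In Python, from bench import read_state, camera, close_job gives the robot as it stands.
- The arm moves only by the shell command python3 -m inch 'ROWS' [OPENING] [FORCE]. ROWS is JSON, a list of rows, each a list of 6 numbers: the shift along the tool's x, y, z as a fraction of full scale, then the turn, a rotation vector about the tool's x, y, z as a fraction of full scale. In form: [[tx, ty, tz, ax, ay, az], ...]. A call has 1 to 5 rows; each row shifts and turns the commanded pose from where the row before left it, along the tool's axes as they then stand; what a row does not reach is not made up. Full scale, the value 1, is 0.04 m for a shift and 120 degrees for a turn. A row lasts 1/8 s, in which the tool goes at most 62.5 mm and 10.7 degrees, less where a joint would pass 70% of its speed; a pose out of reach is approached as far as the arm can. A call with a number of a shift or a turn outside -1 to 1 is refused whole. A call with a gripper value outside its range is refused whole. OPENING is the opening, from -1 (shut) to 1 (fully open), so that 0 is half open, set as the call begins (- or left out, the last holds). The fingers move at their own pace and stop on an object; FORCE is the grip in N (left out, the last holds). Time passes only in rows, so rows that do not move let the fingers close. It gives the time, the measured TCP pose, the force and the opening at its end, in the units of the state.
- read_state(): the state, without advancing time (a new reading comes with each control period).
- camera(name): name is "scene" or "side" or "wrist"; returns a dict with "img" (400x640x3 uint8, red, green, blue), "depth" (400x640 float32, m along the optical axis (not along the pixel's ray), 0 where there is no reading), "fx", "fy", "cx", "cy" (pixels), "position" and "orientation" of the camera in the world; the wrist camera has in their place "tool_from_camera" (4x4, takes a point from camera to tool coordinates, whose origin is the TCP and whose axes are the flange's). Camera axes: x right, y down, z forward; pixel columns grow to the right and rows downward; lengths in m; the calibration is good to about 2 mm. A picture is of the moment at which its call begins: read the wrist's pose just before it.
- close_job(): hands the job in, once; it reports no verdict.
The state is a dict: "time": time; "joint_positions": joint angles; "joint_vel": joint speeds; "joint_torque": joint torques, N m; "ee_pos": TCP position; "eef_rot": TCP orientation; "ft_force": force on the tool from outside, world axes, zero at the start; "torque": the same for the moment, N m; "width": finger opening in m.
Only numpy, scipy, OpenCV 4.12 (cv2) and the standard library are available. Lean on these libraries where they do the work, as an engineer would, in place of code of your own. Each camera call takes 0.05 s, during which the arm holds its last target.

## Working session

There is one attempt and no reset: what is moved stays moved. The work goes in short steps, Python scripts to look and compute and a shell command to move; the robot and the scene stay as the last step left them, time stands still between calls to the robot, and variables do not carry over. Pictures are saved under pics/ and viewed, and the job is handed in when it is done.

```bash
ls; mkdir -p pics
python3 - <<'E'
from bench import read_state,camera
import cv2
print(read_state())
for n in ["scene","side","wrist"]:
    c=camera(n); cv2.imwrite(f"pics/a_{n}.png",c["img"][:,:,::-1])
    print(n,{k:(v.tolist() if hasattr(v,'tolist') else v) for k,v in c.items() if k not in("img","depth")})
E
```

```text
pics
{'time': 0.0, 'joint_positions': array([-0.02261348,  0.33288245, -0.0647019 ,  1.46092783,  0.02158139,
        1.34988728, -0.08849879]), 'joint_vel': array([ 3.38671073e-05, -1.02391200e-03,  8.40690697e-04,  1.22369125e-03,
       -9.71057628e-04, -2.02586043e-04, -6.47923556e-04]), 'joint_torque': array([-1.20520472e-04, -6.23245955e+01,  2.44190963e-02, -3.89891267e+01,
       -6.13984605e-02,  3.97891912e-02,  1.87085252e-04]), 'ee_pos': array([6.24577080e-01, 9.19556350e-06, 1.90453796e-01]), 'eef_rot': array([ 7.07094902e-01,  7.07118308e-01, -5.14476636e-04, -4.82242327e-04]), 'ft_force': array([0.25648036, 0.14270368, 0.06598004]), 'torque': array([-0.0741373 ,  0.00175122,  0.01194504]), 'width': 0.0870456372990503}
scene {'fx': 372.29666282813326, 'fy': 372.29666282813326, 'cx': 314.9837526499222, 'cy': 204.17928577934538, 'position': [0.8440503961146115, 0.4417886398069962, 0.9838646473466229], 'orientation': [0.33703885909461545, 0.8975323404855515, -0.26857444596631735, -0.09331812373067579]}
side {'fx': 425.8996901752073, 'fy': 425.8996901752073, 'cx': 319.817325505959, 'cy': 207.8941061984849, 'position': [-0.1196334522553009, -0.7845084188622432, 0.6982345682353805], 'orientation': [0.833855502929301, -0.27313814323272634, 0.15605837854832236, -0.4535706531851126]}
wrist {'fx': 337.95918024357553, 'fy': 337.95918024357553, 'cx': 318.0697361966543, 'cy': 201.27587502595017, 'tool_from_camera': [[0.00028803698558561874, -0.9590184805130424, -0.28334338013997723, 0.07700750986399822], [0.9999990740837287, 0.000653075704741814, -0.001193869258448653, -0.0006404070282214347], [0.0013299873598374842, -0.2833427739092292, 0.9590177806521855, -0.19349472616897556], [0.0, 0.0, 0.0, 1.0]]}
```

View pics/a_scene.png

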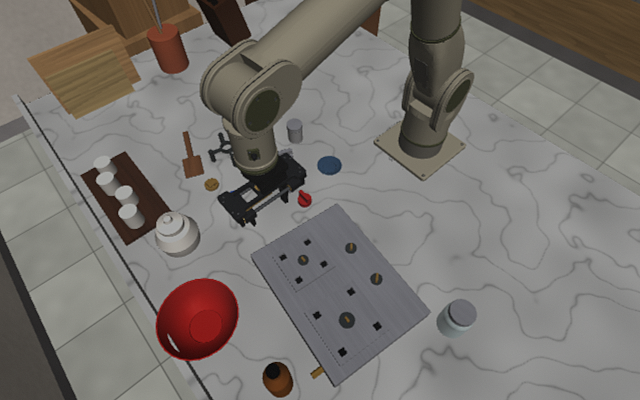

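View pics/a_side.png

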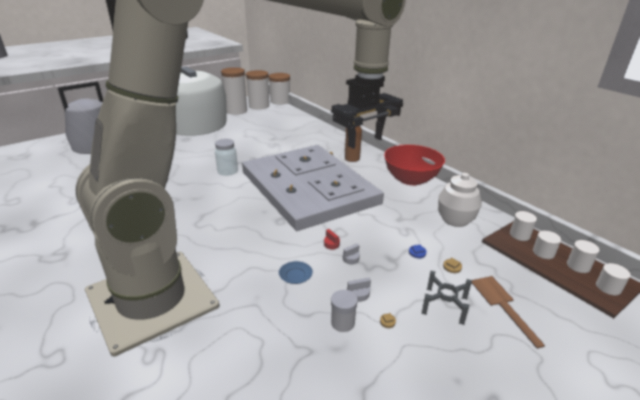

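View pics/a_wrist.png

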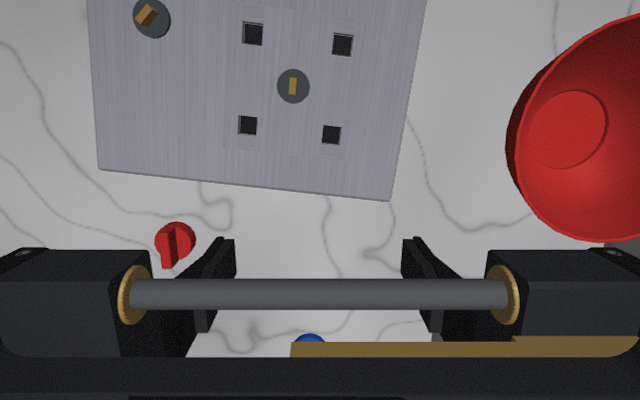

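```bash
cat > h.py <<'E'
import numpy as np, cv2
from bench import read_state,camera
from scipy.spatial.transform import Rotation as R
def cam(n):
    s=read_state(); c=camera(n)
    T=np.eye(4)
    if n=="wrist":
        W=np.eye(4);W[:3,:3]=R.from_quat(s["eef_rot"]).as_matrix();W[:3,3]=s["ee_pos"]
        T=W@np.array(c["tool_from_camera"])
    else:
        T[:3,:3]=R.from_quat(c["orientation"]).as_matrix();T[:3,3]=c["position"]
    c["T"]=T;return c
def pts(c):
    h,w=c["depth"].shape;u,v=np.meshgrid(np.arange(w),np.arange(h));d=c["depth"]
    P=np.stack([(u-c["cx"])/c["fx"]*d,(v-c["cy"])/c["fy"]*d,d],-1)
    return P@c["T"][:3,:3].T+c["T"][:3,3]
def ray(c,u,v,z):
    d=c["T"][:3,:3]@np.array([(u-c["cx"])/c["fx"],(v-c["cy"])/c["fy"],1]);o=c["T"][:3,3]
    return o+d*(z-o[2])/d[2]
def proj(c,p):
    q=np.linalg.inv(c["T"])@np.append(p,1);return q[0]/q[2]*c["fx"]+c["cx"],q[1]/q[2]*c["fy"]+c["cy"]
def save(name,img,box=None,k=1):
    if box: u0,v0,u1,v1=box; img=img[v0:v1,u0:u1]
    cv2.imwrite(f"pics/{name}.png",cv2.resize(np.ascontiguousarray(img[:,:,::-1]),None,fx=k,fy=k,interpolation=cv2.INTER_CUBIC))
def save_all(n):
    c=cam(n);return c
E
python3 - <<'E'
from h import *
c=cam("side");save("b_side",c["img"],(230,210,560,360),2.4)
P=pts(c)
for u,v in [(333,240),(350,255),(358,290),(387,320),(447,290),(452,265),(417,250),(343,300),(492,290)]: print("side",u,v,P[v,u].round(3))
c=cam("scene");save("b_scene",c["img"],(160,110,460,400),2)
P=pts(c)
for u,v in [(303,260),(347,320),(350,248),(376,279),(305,200),(211,185),(318,372),(338,207),(252,254),(430,312),(333,383),(295,130),(455,310)]: print("scene",u,v,P[v,u].round(3))
E
```

```text
side 333 240 [ 0.448 -0.094  0.027]
side 350 255 [ 0.45  -0.161  0.019]
side 358 290 [ 0.382 -0.27   0.021]
side 387 320 [ 0.372 -0.373  0.022]
side 447 290 [ 0.564 -0.378  0.003]
side 452 265 [ 0.627 -0.338  0.02 ]
side 417 250 [ 0.601 -0.248  0.021]
side 343 300 [ 0.299 -0.314  0.074]
side 492 290 [ 0.644 -0.443  0.009]
scene 303 260 [0.604 0.098 0.069]
scene 347 320 [0.625 0.29  0.066]
scene 350 248 [0.485 0.154 0.067]
scene 376 279 [0.495 0.263 0.066]
scene 305 200 [ 0.461 -0.067  0.031]
scene 211 185 [ 0.645 -0.318  0.019]
scene 318 372 [0.752 0.327 0.032]
scene 338 207 [0.412 0.028 0.051]
scene 252 254 [ 0.694 -0.016  0.051]
scene 430 312 [ 0.429  0.407 -0.003]
scene 333 383 [0.743 0.369 0.05 ]
scene 295 130 [ 0.319 -0.285  0.069]
scene 455 310 [0.429 0.447 0.111]
```

View pics/b_side.png

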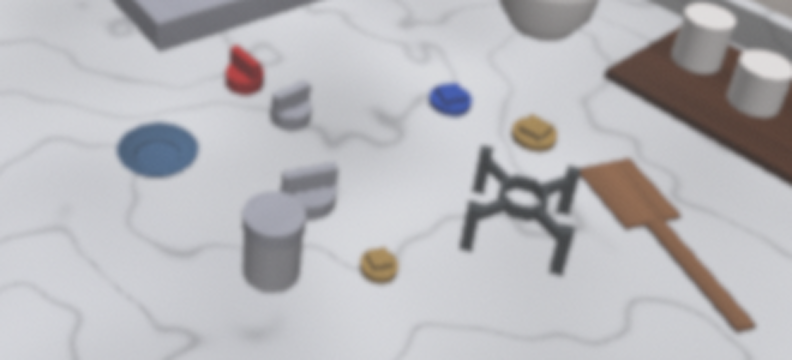

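View pics/b_scene.png

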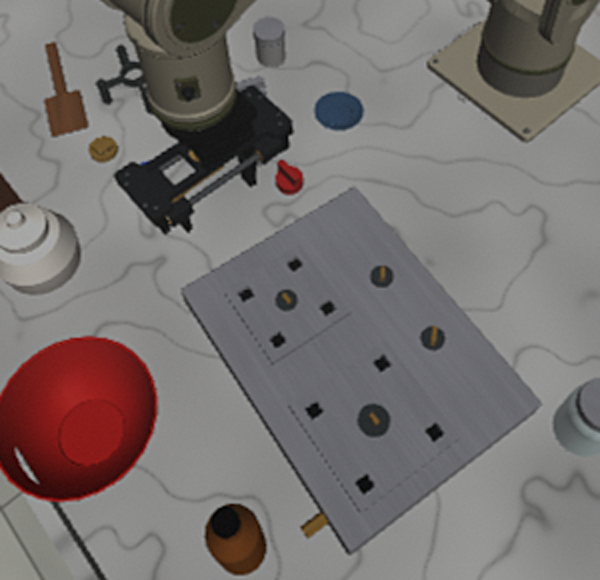

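```bash
python3 -m inch '[[-1,-0.25,-0.3,0,0,0],[-1,-0.25,-0.3,0,0,0],[-1,-0.25,-0.3,0,0,0],[-1,-0.25,-0.3,0,0,0],[-1,-0.25,-0.3,0,0,0]]'
python3 -m inch '[[-1,-0.25,-0.3,0,0,0],[-1,-0.25,-0.3,0,0,0],[-1,-0.25,-0.3,0,0,0],[-1,-0.25,-0.3,0,0,0],[-1,0,-0.3,0,0,0]]'
python3 - <<'E'
from h import *
c=cam("wrist");save("c_wrist",c["img"]);P=pts(c);np.savez("c_wrist.npz",P=P,T=c["T"],img=c["img"])
c=cam("scene");save("c_scene",c["img"],(160,110,460,400),2);np.savez("c_scene.npz",P=pts(c),T=c["T"],img=c["img"])
E
```

```text
time: 0.88
ee_pos: [0.5745, -0.2012, 0.2516]
eef_rot: [0.707, 0.707, 0.0, -0.0]
ft_force: [0.3, 0.3, -0.2]
width: 0.0873
time: 1.5
ee_pos: [0.5342, -0.4015, 0.3121]
eef_rot: [0.707, 0.707, 0.0, 0.0]
ft_force: [1.0, 0.1, -0.2]
width: 0.087
```

View pics/c_wrist.png

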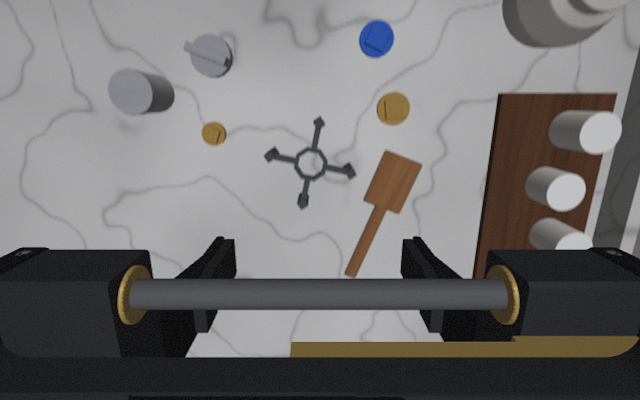

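View pics/c_scene.png

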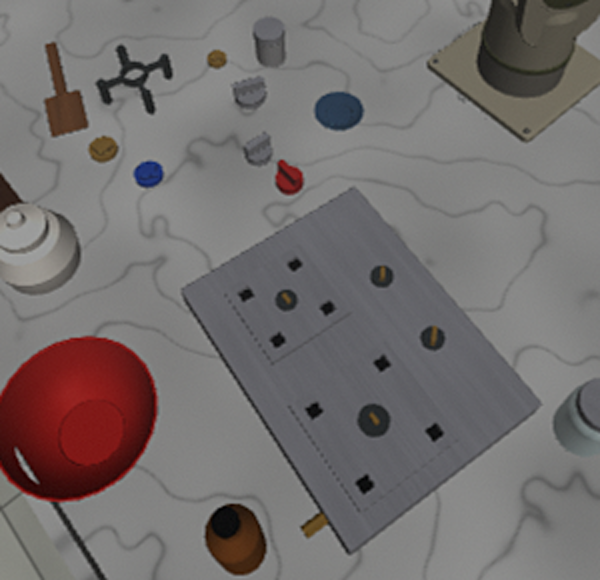

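```bash
cat >> h.py <<'E'
def blobs(mask,amin=15):
    n,l,s,ce=cv2.connectedComponentsWithStats(mask.astype(np.uint8));out=[]
    for i in range(1,n):
        if s[i,4]>=amin: out.append((ce[i],s[i],l==i))
    return out
def hsv(c): return cv2.cvtColor(np.ascontiguousarray(c["img"]),cv2.COLOR_RGB2HSV)
E
python3 - <<'E'
from h import *
c=cam("wrist");H=hsv(c);P=pts(c)
m=(H[...,0]>14)&(H[...,0]<28)&(H[...,1]>90)&(H[...,2]>90);m[240:]=0
for ce,s,l in blobs(m): print("brass",ce.round(1),s[4],ray(c,*ce,0.013).round(4), P[l][:,2].max().round(3))
m=(H[...,2]<100)&(H[...,1]<90);m[230:]=0
for ce,s,l in blobs(m,60): print("dark",ce.round(1),s,np.nanmax(P[l][:,2]).round(3))
z=P[...,2];m=(z>0.008)&(z<0.06)&(H[...,1]<60)&(H[...,2]>90);m[230:]=0
for ce,s,l in blobs(m,60): print("grey",ce.round(1),s,P[l].mean(0).round(3),P[l][:,2].max().round(3))
s_=cam("scene");P=pts(s_);H=hsv(s_)
z=P[...,2];m=(z>0.012)&(z<0.046)&(P[...,1]<0.1)
for ce,s,l in blobs(m,20): print("scene",ce.round(1),s,P[l].mean(0).round(3),P[l][:,2].max().round(3),s_["img"][l].mean(0).round())
save("d_w",c["img"],(80,0,430,230),2.2)
E
```

```text
brass [394.1 103. ] 845 [ 0.6382 -0.3316  0.013 ] 0.505
brass [213.9 129.3] 428 [ 0.3829 -0.3662  0.013 ] 0.505
dark [543.8  20.8] [ 504    0  107   41 1728] 0.505
dark [591.6   2.4] [577   0  31   6 120] 0.131
dark [227.3  59.5] [216  43  17  30 130] 0.04
dark [623.9 165.8] [ 596   52   44  178 3499] 0.505
dark [160.4  92.9] [140  73  35  38 670] 0.505
dark [567.8 128.2] [550 107  41  40 906] 0.505
dark [311.  159.5] [ 265  112   92   93 1265] 0.505
dark [538.8 183.9] [527 165  27  38 517] 0.505
dark [538.1 226. ] [531 217  19  13  99] 0.505
grey [208.6  50.1] [ 184   30   47   44 1391] [ 0.389 -0.264  0.025] 0.043
grey [158.6  75.8] [146  69  25  14 153] [ 0.323 -0.295  0.032] 0.06
grey [575.3 110.1] [555 104  61  14 377] [ 0.878 -0.342  0.033] 0.06
grey [549.3 169. ] [530 161  57  19 451] [ 0.858 -0.422  0.034] 0.06
grey [634.8 211.9] [626 178  14  52 376] [ 0.98  -0.481  0.05 ] 0.052
grey [553.3 221.4] [535 213  45  17 466] [ 0.879 -0.501  0.034] 0.06
scene [121.1   9.9] [ 90   0  55  21 343] [ 0.417 -1.459  0.029] 0.046 [73. 54. 35.]
scene [148.7   2.3] [146   0   6   6  27] [ 0
[... 1299 characters left out ...]
91. 91. 95.]
scene [210.1 182.7] [205 178  12  10  69] [ 0.642 -0.329  0.017] 0.022 [97. 77. 44.]
scene [137.9 213.8] [107 187  64  57 743] [ 0.872 -0.374  0.019] 0.046 [65. 54. 48.]
scene [232.7 195.1] [227 191  11  10  68] [ 0.615 -0.239  0.018] 0.023 [ 33.  51. 111.]
scene [303.2 198. ] [297 190  14  16 156] [ 0.459 -0.078  0.027] 0.044 [104.  34.  34.]
scene [ 98.4 198.5] [ 95 195   7   8  31] [ 0.941 -0.514  0.013] 0.016 [55. 40. 34.]
scene [187.2 250.2] [167 233  33  25  90] [ 0.822 -0.153  0.038] 0.046 [89. 87. 84.]
scene [261.7 275.3] [251 258  22  35  49] [0.708 0.043 0.031] 0.046 [85. 85. 85.]
scene [196.6 317.9] [ 167  290   68   66 1927] [0.902 0.025 0.027] 0.046 [105.  22.  21.]
```

View pics/d_w.png

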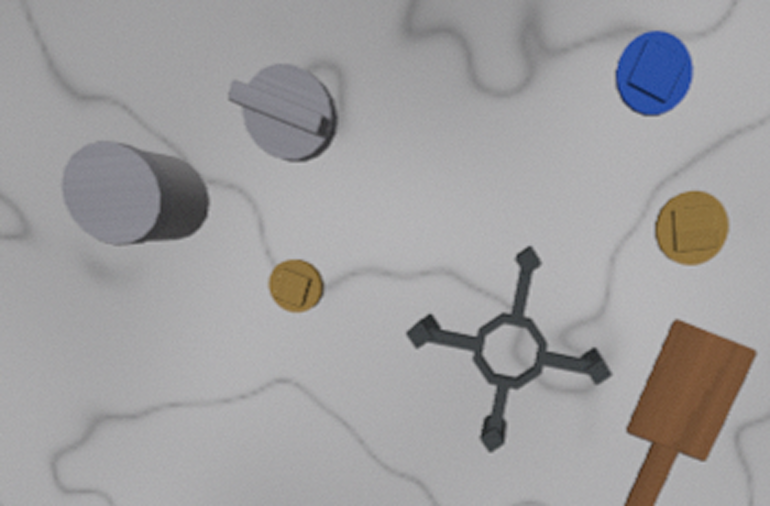

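```bash
python3 -m inch '[[1,0,0,0,0,0],[1,0,0,0,0,0],[1,0,0,0,0,0],[0.7,0,0,0,0,0],[0,0,0,0,0,0]]'
python3 - <<'E'
from h import *
c=cam("wrist");save("e_w",c["img"]);P=pts(c);H=hsv(c);z=P[...,2]
m=(z>0.012)&(z<0.046);m[236:]=0
for ce,s,l in blobs(m,60): print(ce.round(1),s,P[l].mean(0).round(3),P[l][:,2].max().round(3),c["img"][l].mean(0).round())
E
python3 -m inch '[[1,0,0,0,0,0],[1,0,0,0,0,0],[1,0,0,0,0,0],[1,0,0,0,0,0],[1,0,0,0,0,0]]'
python3 -m inch '[[1,0.5,0,0,0,0],[0,0,0,0,0,0]]'
python3 - <<'E'
from h import *
c=cam("wrist");save("f_w",c["img"])
E
```

```text
time: 2.33
ee_pos: [0.5359, -0.2478, 0.3116]
eef_rot: [0.705, 0.709, 0.001, -0.0]
ft_force: [0.4, -1.0, -0.4]
width: 0.0869
[256.2  30.5] [ 240    9   34   42 1024] [ 0.454 -0.084  0.027] 0.043 [145.  40.  39.]
[ 2.  45.2] [ 0 27  7 32 99] [ 0.111 -0.101  0.013] 0.015 [125. 120. 108.]
[145.7  68.9] [ 118   37   61   66 1161] [ 0.3   -0.13   0.015] 0.019 [ 61.  83. 106.]
[260.1  91.9] [242  76  35  33 862] [ 0.456 -0.159  0.026] 0.043 [128. 128. 135.]
[623.6 173.4] [ 598   82   42  154 2544] [ 0.974 -0.268  0.027] 0.046 [70. 69. 69.]
[492.7 121.7] [484  87  35  75 278] [ 0.77  -0.196  0.038] 0.046 [80. 78. 76.]
[371.2 153.6] [360 142  24  24 338] [ 0.611 -0.242  0.019] 0.021 [ 41.  77. 157.]
[217.7 166.8] [ 195  149   43   37 1124] [ 0.391 -0.261  0.026] 0.042 [127. 126. 133.]
[171.4 193.8] [148 181  36  36 380] [ 0.322 -0.301  0.03 ] 0.046 [95. 94. 95.]
[530.8 217.2] [ 481  200  110   36 1878] [ 0.86  -0.338  0.016] 0.046 [81. 62. 52.]
[386.6 212.5] [377 203  20  21 314] [ 0.639 -0.331  0.019] 0.022 [134. 108.  61.]
[317.5 223.7] [313 219  10  11  73] [ 0.535 -0.346  0.03 ] 0.046 [50. 52. 53.]
[219.5 231.1] [212 226  17  10 118] [ 0.384 -0.363  0.019] 0.022 [131. 106.  59.]
time: 3.0
ee_pos: [0.5349, -0.0515, 0.3111]
eef_rot: [0.707, 0.707, -0.0, 0.0]
ft_force: [1.1, 0.2, -0.0]
width: 0.0869
time: 3.25
ee_pos: [0.5556, -0.0088, 0.3105]
eef_rot: [0.705, 0.709, 0.0, -0.001]
ft_force: [-0.3, -0.2, -0.5]
width: 0.087
```

View pics/e_w.png

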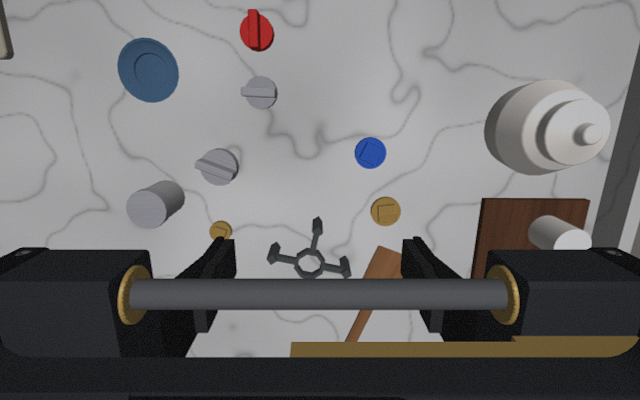

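View pics/f_w.png

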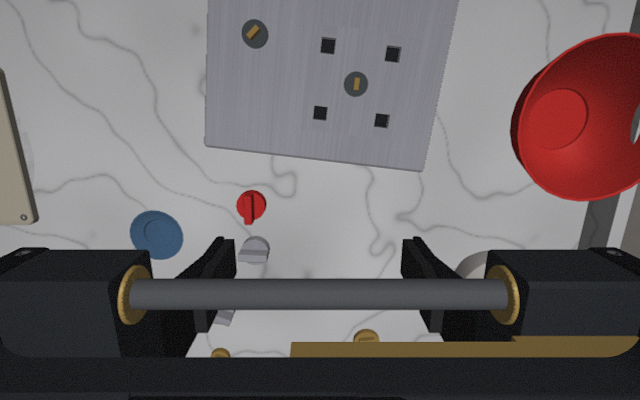

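```bash
python3 -m inch '[[1,0,0,0,0,0],[1,0,0,0,0,0],[1,0,0,0,0,0],[1,0,0,0,0,0],[0,0,0,0,0,0]]'; python3 -m inch '[[0,0,0,0,0,0]]'
python3 - <<'E'
from h import *
c=cam("wrist");save("g_w",c["img"]);P=pts(c);H=hsv(c)
m=(H[...,2]<60)&(abs(P[...,2]-0.055)<0.02);m[236:]=0
for ce,s,l in blobs(m,30): print("dark",ce.round(1),s,ray(c,*ce,0.057).round(4))
m=(H[...,0]>14)&(H[...,0]<28)&(H[...,1]>90)&(H[...,2]>70);m[240:]=0
for ce,s,l in blobs(m,20): print("brass",ce.round(1),s[4],ray(c,*ce,0.067).round(4),cv2.minAreaRect(np.argwhere(l)[:,::-1].astype(np.float32)))
save("g_z",c["img"],(150,0,500,236),2.2)
E
```

```text
time: 3.92
ee_pos: [0.5546, 0.1499, 0.3109]
eef_rot: [0.706, 0.708, -0.0, -0.0]
ft_force: [-0.8, -0.8, -0.5]
width: 0.087
time: 4.05
ee_pos: [0.5554, 0.146, 0.3112]
eef_rot: [0.708, 0.706, -0.0, 0.0]
ft_force: [0.3, -1.9, 0.8]
width: 0.0873
dark [424.4   6. ] [418   0  14  14 160] [0.68   0.3304 0.057 ]
dark [522.2  50.3] [512  44  21  14 117] [0.8033 0.282  0.057 ]
dark [325.4  88.4] [319  82  14  14 160] [0.5636 0.2384 0.057 ]
dark [407.9  98.1] [402  92  14  14 146] [0.6681 0.2265 0.057 ]
dark [326.  169.1] [320 164  13  12 127] [0.5649 0.1355 0.057 ]
dark [384.4 175.4] [379 170  13  12 119] [0.6438 0.1267 0.057 ]
dark [501.  215.2] [494 203  17  33 102] [0.8097 0.0698 0.057 ]
dark [319.4 224.3] [314 220  12  10  99] [0.556  0.0566 0.057 ]
dark [375.2 230.1] [370 226  12  10  95] [0.635  0.0477 0.057 ]
brass [477.2  19.7] 247 [0.7398 0.3136 0.067 ] ((477.2154541015625, 19.776927947998047), (19.225383758544922, 13.395750999450684), 7.125016689300537)
brass [374.9  46.9] 75 [0.6222 0.2847 0.067 ] ((374.9299621582031, 46.989990234375), (5.515433311462402, 12.727922439575195), 8.13010
[... 179 characters left out ...]
] 69 [0.8816 0.2703 0.067 ] ((590.483642578125, 58.6802978515625), (9.602766036987305, 19.077495574951172), 50.194427490234375)
brass [577.7  67. ] 23 [0.8679 0.262  0.067 ] ((577.2000732421875, 66.90000915527344), (4.472135543823242, 8.497057914733887), 63.43495178222656)
brass [264.   72.2] 109 [0.4888 0.2569 0.067 ] ((264.0575256347656, 72.13716888427734), (5.738397598266602, 18.532201766967773), 48.8140754699707)
brass [258.8 161. ] 65 [0.477  0.1484 0.067 ] ((258.7500305175781, 161.25001525878906), (4.242640495300293, 13.435027122497559), 45.0)
brass [352.  203.1] 54 [0.6001 0.0908 0.067 ] ((351.9384765625, 202.99234008789062), (5.085424423217773, 10.418916702270508), 7.125016689300537)
```

View pics/g_z.png

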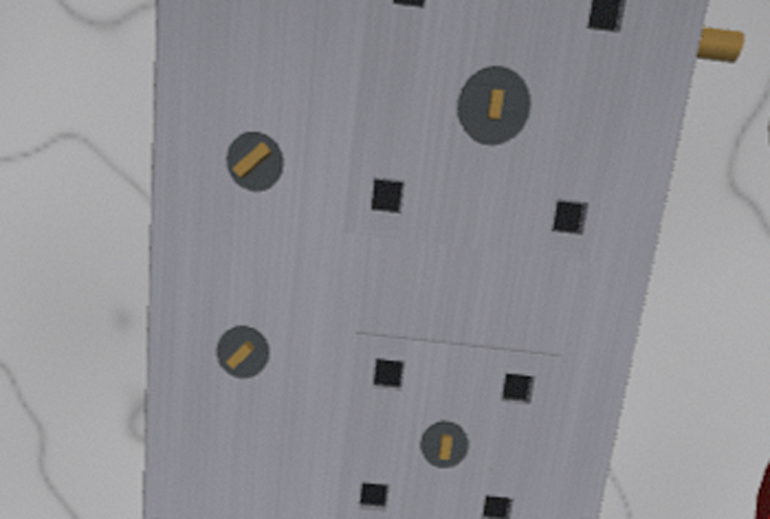

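```bash
python3 -m inch '[[0,0,1,0,0,0],[0,0,1,0,0,0],[-0.15,0,0.75,0,0,0],[0,0,0,0,0,0],[0,0,0,0,0,0]]'
cat > hob.py <<'E'
from h import *
def look(c,v=True):
    P=pts(c);H=hsv(c)
    m=(H[...,2]<60)&(abs(P[...,2]-0.055)<0.02);m[236:]=0
    for ce,s,l in blobs(m,30): print("dark",ce.round(1),s[4],ray(c,*ce,0.057).round(4))
    m=(H[...,0]>14)&(H[...,0]<28)&(H[...,1]>80)&(H[...,2]>70)&(P[...,2]>0.059)&(P[...,2]<.08);m[240:]=0
    for ce,s,l in blobs(m,20):
        uv=np.argwhere(l)[:,::-1]; X=np.array([ray(c,*p,0.067) for p in uv])[:,:2]
        r=cv2.minAreaRect((X*1000).astype(np.float32))
        print("brass",ce.round(1),s[4],ray(c,*ce,0.067).round(4),[np.round(a,1) for a in r])
    m=(H[...,2]<110)&(H[...,2]>=45)&(P[...,2]>0.045)&(P[...,2]<.075);m[240:]=0
    m=cv2.morphologyEx(m.astype(np.uint8),cv2.MORPH_CLOSE,np.ones((7,7)))
    for ce,s,l in blobs(m,300):
        k=max(cv2.findContours(l.astype(np.uint8),0,2)[0],key=len)
        if len(k)>8: e=cv2.fitEllipse(k); print("disc",np.round(e[0],1),np.round(e[1],1),s[4],"z54",ray(c,*e[0],.054).round(4),"z60",ray(c,*e[0],.060).round(4))
E
python3 - <<'E'
from hob import *
c=cam("wrist");print(read_state()["ee_pos"].round(4));look(c);save("h_w",c["img"],(100,0,540,240),1.8)
E
```

```text
time: 4.72
ee_pos: [0.5558, 0.1415, 0.2029]
eef_rot: [0.708, 0.707, 0.001, 0.001]
ft_force: [0.4, -0.4, 0.6]
width: 0.0871
[0.556  0.1419 0.2032]
dark [591.8  27.1] 399 [0.804  0.2832 0.057 ]
dark [327.1  79.7] 286 [0.5637 0.2383 0.057 ]
dark [435.8  92.7] 254 [0.6678 0.2265 0.057 ]
dark [327.5 184.9] 209 [0.5648 0.1359 0.057 ]
dark [403.1 193. ] 188 [0.6435 0.1271 0.057 ]
dark [557.6 225.7] 56 [0.8114 0.0908 0.057 ]
brass [394.5  22.6] 143 [0.6224 0.285  0.067 ] [array([622.4, 285. ]), array([14.2,  6.9]), np.float64(83.2)]
brass [245.   56.9] 180 [0.4892 0.2571 0.067 ] [array([489.1, 256.9]), array([22.3,  7. ]), np.float64(34.7)]
brass [239.7 174.8] 99 [0.4772 0.1487 0.067 ] [array([477.2, 148.7]), array([17.7,  4.8]), np.float64(43.6)]
brass [361.6 228.8] 98 [0.6003 0.0913 0.067 ] [array([600.3,  91.4]), array([16.4,  7.1]), np.float64(83.3)]
disc [392.7  23.8] [43.1 50.3] 1763 z54 [0.6235 0.2866 0.054 ] z60 [0.6223 0.2854 0.06  ]
disc [605.   35.2] [52.2 60.5] 1685 z54 [0.82   0.2769 0.054 ] z60 [0.8154 0.2759 0.06  ]
disc [247.4  58.6] [33.1 36.7] 995 z54 [0.4888 0.2572 0.054 ] z60 [0.49   0.2565 0.06  ]
disc [241.8 172.6] [29.8 30.9] 760 z54 [0.4764 0.1483 0.054 ] z60 [0.4778 0.1495 0.06  ]
disc [589.6 208.9] [19.9 89.6] 1014 z54 [0.8439 0.1086 0.054 ] z60 [0.8388 0.1105 0.06  ]
disc [360.7 226.6] [26.4 27.6] 597 z54 [0.6011 0.0888 0.054 ] z60 [0.6002 0.0911 0.06  ]
```

View pics/h_w.png

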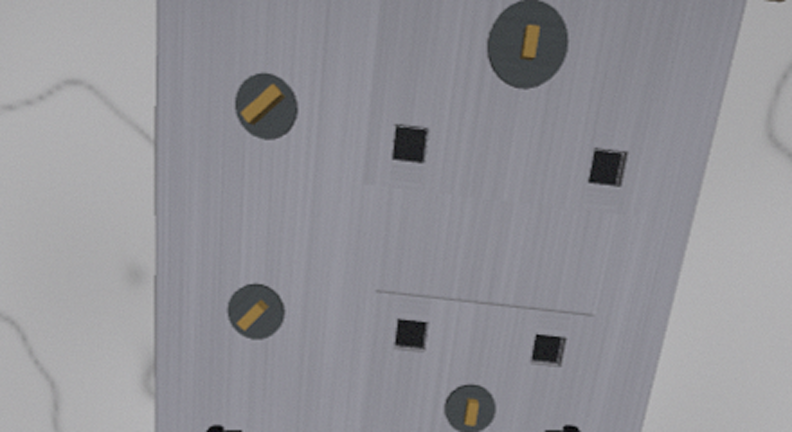

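```bash
python3 -m inch '[[-1,0.2,0,0,0,0],[-1,0.2,0,0,0,0],[-1,0.2,0,0,0,0],[-1,0.2,0,0,0,0],[-1,0.2,0,0,0,0]]' | head -2
python3 -m inch '[[-1,0.2,0,0,0,0],[-1,0.2,0,0,0,0],[-1,0.2,0,0,0,0],[-1,0.2,0,0,0,0],[-1,0.2,0,0,0,0]]' | head -2
python3 -m inch '[[-1,0,0.5,0,0,0],[-1,0,0.5,0,0,0],[-0.5,0,0.5,0,0,0],[0,0,0,0,0,0],[0,0,0,0,0,0]]'
cat > part.py <<'E'
from h import *
import sys
c=cam("wrist");s=read_state();P=pts(c)
print(s["ee_pos"].round(4),R.from_quat(s["eef_rot"]).as_euler("ZYX",degrees=True).round(2))
save(sys.argv[1],c["img"]);np.savez("last.npz",T=c["T"],img=c["img"],depth=c["depth"],fx=c["fx"],fy=c["fy"],cx=c["cx"],cy=c["cy"])
E
cat > brass.py <<'E'
from h import *
d=np.load("last.npz");c={k:d[k] for k in d.files};P=pts(c);H=hsv(c)
m=(H[...,0]>14)&(H[...,0]<28)&(H[...,1]>80)&(H[...,2]>70)&(P[...,2]<.04);m[240:]=0
for ce,s,l in blobs(m,150):
    X=np.array([ray(c,*p,0.019) for p in np.argwhere(l&(P[...,2]>0.016))[:,::-1]])[:,:2]
    k=max(cv2.findContours(l.astype(np.uint8),0,2)[0],key=len);e=cv2.fitEllipse(k)
    print(ce.round(1),s,"z10 ell",ray(c,*e[0],.010).round(4),"axes",np.round(e[1],1))
    if len(X)>20:
        print("boss",X.mean(0).round(4),[np.round(a,1) for a in cv2.minAreaRect((X*1000).astype(np.float32))])
E
python3 part.py i_w; python3 brass.py
```

```text
time: 5.4
ee_pos: [0.596, -0.0592, 0.2031]
time: 6.02
ee_pos: [0.636, -0.2594, 0.2031]
time: 6.65
ee_pos: [0.6363, -0.3559, 0.1425]
eef_rot: [0.706, 0.708, 0.001, 0.0]
ft_force: [-1.1, 0.1, 0.1]
width: 0.0873
[ 0.6365 -0.3558  0.1428] [ 9.0140e+01 -2.0000e-02  1.7987e+02]
[322.2 158.1] [ 299  135   47   47 1710] z10 ell [ 0.6395 -0.3315  0.01  ] axes [45.5 46.2]
boss [ 0.6399 -0.332 ] [array([ 639.9, -332.1]), array([25.8, 26.2]), np.float64(6.8)]
[ 64.6 191.4] [ 47 176  39  34 939] z10 ell [ 0.3831 -0.3658  0.01  ] axes [33.  37.6]
boss [ 0.3825 -0.3666] [array([ 382.8, -366.7]), array([20.5, 19.9]), np.float64(68.4)]
```

View pics/i_w.png

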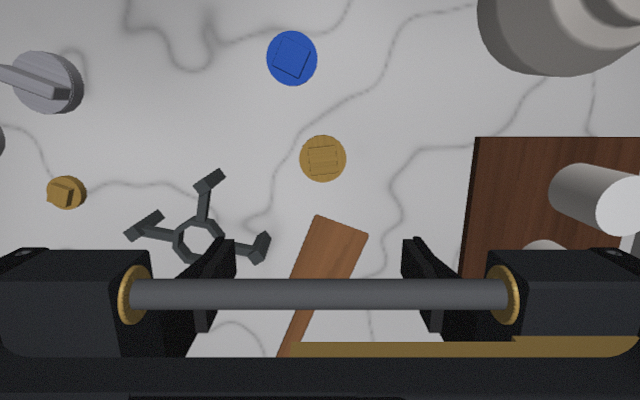

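```bash
python3 -m inch '[[0.6,0.09,0,0,0,-0.057],[0,0,1,0,0,0],[0,0,1,0,0,0],[0,0,0.7,0,0,0],[0,0,0,0,0,0]]' 0.15 20
python3 -c "
from h import *
s=read_state();print(s['ee_pos'].round(4),R.from_quat(s['eef_rot']).as_euler('ZYX',degrees=True).round(2))"
```

```text
time: 7.32
ee_pos: [0.6382, -0.3318, 0.0321]
eef_rot: [0.663, 0.749, -0.0, -0.001]
ft_force: [-0.8, -0.6, 1.0]
width: 0.0516
[ 0.6382 -0.3318  0.0321] [ 9.6950e+01 -1.2000e-01 -1.7988e+02]
```

```bash
python3 -m inch '[[0,0.04,0.51,0,0,0],[0,0,0,0,0,0]]'; python3 -m inch '[[0,0,0,0,0,0],[0,0,0,0,0,0],[0,0,0,0,0,0]]' -1 20
```

```text
time: 7.58
ee_pos: [0.64, -0.333, 0.012]
eef_rot: [0.663, 0.748, -0.0, -0.001]
ft_force: [-0.1, 0.1, -0.2]
width: 0.0505
time: 7.95
ee_pos: [0.6405, -0.334, 0.0134]
eef_rot: [0.664, 0.748, 0.0, 0.0]
ft_force: [-0.9, 0.7, -0.0]
width: 0.0276
```

```bash
python3 -m inch '[[0,0,0,0,0,0],[0,0,-1,0,0,0],[0,0,-1,0,0,0],[0,0,-1,0,0,0.056],[0,0,0,0,0,0.055]]'; python3 -m inch '[[0.956,-0.137,0,0,0,0],[0.956,-0.137,0,0,0,0],[0.956,-0.137,0,0,0,0],[0.956,-0.137,0,0,0,0],[0.956,-0.137,0,0,0,0]]'|head -2;  python3 -m inch '[[0.956,-0.137,0,0,0,0],[0.956,-0.137,0,0,0,0],[0.956,-0.137,0,0,0,0],[0.956,-0.137,0,0,0,0],[0.956,-0.137,0,0,0,0]]'|head -2;  python3 -m inch '[[0.956,-0.137,0,0,0,0],[0.956,-0.137,0,0,0,0],[0.956,-0.137,0,0,0,0],[0.956,-0.137,0,0,0,0],[0.5,-0.07,0,0,0,0]]'
cat > st.py <<'E'
from h import *
import sys
s=read_state();a=R.from_quat(s['eef_rot']).as_euler('ZYX',degrees=True);yaw=a[0]-90
print(round(s["time"],2),s['ee_pos'].round(4),"yaw",yaw.round(2),a[1:].round(1),"F",s["ft_force"].round(1),"T",s["torque"].round(2),"w",s["width"].round(4),"q7",s["joint_positions"][6].round(2),"q",s["joint_positions"].round(2))
if len(sys.argv)>2:
    t=np.array([float(v) for v in sys.argv[1:4]]);d=t-s['ee_pos']
    M=R.from_quat(s['eef_rot']).as_matrix()
    print("to go in tool units",(M.T@d/0.04).round(3), "mm",(d*1000).round(1))
    if len(sys.argv)>4: print("az",((yaw-float(sys.argv[4]))/120).round(3))
E
python3 st.py .6223 .285 .13 -6.5
```

```text
time: 8.57
ee_pos: [0.6421, -0.3348, 0.1376]
eef_rot: [0.747, 0.665, 0.001, 0.003]
ft_force: [0.7, -0.5, 0.1]
width: 0.0003
time: 9.2
ee_pos: [0.6345, -0.1395, 0.1331]
time: 9.82
ee_pos: [0.6288, 0.0535, 0.1331]
time: 10.45
ee_pos: [0.6233, 0.2295, 0.1329]
eef_rot: [0.745, 0.667, 0.0, -0.0]
ft_force: [0.4, -0.5, 1.0]
width: 0.0005Traceback (most recent call last):
  File "st.py", line 4, in <module>
    print(round(s["time"],2),s['ee_pos'].round(4),"yaw",yaw.round(2),a[1:].round(1),"F",s["ft_force"].round(1),"T",s["torque"].round(2),"w",s["width"].round(4),"q7",s["joint_positions"][6].round(2),"q",s["joint_positions"].round(2))
                                                                                                                                            ^^^^^^^^^^^^^^^^
AttributeError: 'float' object has no attribute 'round'
```

```bash
sed -i 's/s\["width"\].round(4)/round(s["width"],4)/' st.py; python3 st.py .632 -.365 .13 6.8
python3 -m inch '[[-1,0.1,0,0,0,0],[-1,0.1,0,0,0,0],[-1,0.1,0,0,0,0],[-1,0.1,0,0,0,0],[-1,0.1,0,0,0,0]]' 0.15|head -2
python3 -m inch '[[-1,0.1,0,0,0,0],[-1,0.1,0,0,0,0],[-1,0.1,0,0,0,0],[-1,0.1,0,0,0,0],[-1,0.1,0,0,0,0]]'|head -2
python3 -m inch '[[-1,0.1,0,0,0,0],[-1,0.1,0,0,0,0],[-1,0.1,0,0,0,-0.056],[-1,0.1,0,0,0,-0.055],[-0.5,0,0,0,0,0]]'|head -2
python3 -m inch '[[0,0,0,0,0,0]]'|head -2
python3 part.py j_w; python3 brass.py; python3 st.py
```

```text
10.45 [0.6233 0.2295 0.1329] yaw -6.34 [  -0. -180.] F [ 0.4 -0.5  1. ] T [-0.04  0.01 -0.02] w 0.0005 q7 -0.57 q [-0.32  0.45 -0.14  1.42  0.06  1.27 -0.57]
to go in tool units [-14.748   1.857   0.061] mm [   8.7 -594.5   -2.9]
az -0.11
time: 11.08
ee_pos: [0.6211, 0.0235, 0.1331]
time: 11.7
ee_pos: [0.618, -0.1774, 0.1331]
time: 12.32
ee_pos: [0.6219, -0.3595, 0.1327]
time: 12.45
ee_pos: [0.6221, -0.3582, 0.1325]
[ 0.6228 -0.3561  0.1326] [  96.74   -0.   -179.98]
[341.1 159.4] [ 318  136   48   48 1817] z10 ell [ 0.6394 -0.3313  0.01  ] axes [47.1 47.7]
boss [ 0.6397 -0.332 ] [array([ 639.9, -332.2]), array([25.9, 25.8]), np.float64(6.7)]
[ 67.5 163.7] [  48  147   42   36 1079] z10 ell [ 0.3833 -0.3656  0.01  ] axes [34.8 40.5]
boss [ 0.3825 -0.3664] [array([ 383. , -366.7]), array([20.5, 20.1]), np.float64(69.0)]
12.5 [ 0.6228 -0.3561  0.1326] yaw 6.74 [  -0. -180.] F [ 0.2  0.1 -0.3] T [ 0.1  -0.03 -0.01] w 0.0502 q7 0.59 q [ 0.42  0.57  0.05  1.25 -0.03  1.32  0.59]
```

View pics/j_w.png

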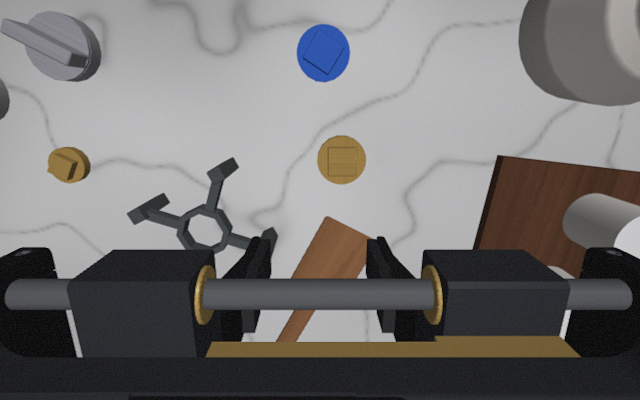

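```bash
python3 st.py .6398 -.332 .03 6.8
```

```text
12.5 [ 0.6228 -0.3561  0.1326] yaw 6.74 [  -0. -180.] F [ 0.2  0.1 -0.3] T [ 0.1  -0.03 -0.01] w 0.0502 q7 0.59 q [ 0.42  0.57  0.05  1.25 -0.03  1.32  0.59]
to go in tool units [0.548 0.494 2.565] mm [  17.    24.1 -102.6]
az -0.001
```

```bash
python3 -m inch '[[0.55,0.49,0.5,0,0,0],[0,0,1,0,0,0],[0,0,1,0,0,0],[0,0,0.4,0,0,0],[0,0,0,0,0,0]]'; python3 -m inch '[[0,0,0.1,0,0,0],[0,0,0,0,0,0]]'; python3 st.py .6398 -.332 .0105
```

```text
time: 13.12
ee_pos: [0.64, -0.3302, 0.0166]
eef_rot: [0.663, 0.748, -0.0, -0.001]
ft_force: [0.2, -0.6, 0.9]
width: 0.0503
time: 13.38
ee_pos: [0.6409, -0.3315, 0.0141]
eef_rot: [0.664, 0.748, 0.0, 0.001]
ft_force: [0.0, 0.9, 0.4]
width: 0.0501
13.38 [ 0.6409 -0.3315  0.0141] yaw 6.84 [  0.  179.9] F [0.  0.9 0.4] T [ 0.   -0.01 -0.01] w 0.0501 q7 0.55 q [ 0.39  0.67  0.04  1.35 -0.02  1.12  0.55]
to go in tool units [-0.009 -0.029  0.091] mm [-1.1 -0.5 -3.6]
```

```bash
python3 -m inch '[[0,-0.02,0.07,0,0,0],[0,0,0,0,0,0]]'; python3 -m inch '[[0,0,0.03,0,0,0],[0,0,0,0,0,0]]';python3 st.py
```

```text
time: 13.62
ee_pos: [0.6393, -0.3314, 0.0101]
eef_rot: [0.664, 0.748, -0.0, -0.0]
ft_force: [0.0, -0.0, 0.3]
width: 0.05
time: 13.88
ee_pos: [0.6394, -0.3313, 0.0088]
eef_rot: [0.664, 0.748, 0.0, -0.0]
ft_force: [0.4, 0.3, 0.3]
width: 0.0498
13.88 [ 0.6394 -0.3313  0.0088] yaw 6.84 [  -0. -180.] F [0.4 0.3 0.3] T [ 0.01 -0.04 -0.01] w 0.0498 q7 0.55 q [ 0.39  0.67  0.04  1.36 -0.02  1.11  0.55]
```

```bash
python3 -m inch '[[0,0,-0.06,0,0,0],[0,0,0,0,0,0],[0,0,0,0,0,0],[0,0,0,0,0,0],[0,0,0,0,0,0]]' -0.3 30;python3 st.py;  python3 -m inch '[[0,0,0,0,0,0],[0,0,0,0,0,0],[0,0,0,0,0,0],[0,0,0,0,0,0],[0,0,0,0,0,0]]' -1 30;python3 st.py
```

```text
time: 14.5
ee_pos: [0.6394, -0.3313, 0.0112]
eef_rot: [0.664, 0.748, 0.0, -0.0]
ft_force: [-1.1, -0.6, -0.3]
width: 0.0307
14.5 [ 0.6394 -0.3313  0.0112] yaw 6.84 [  -0. -180.] F [-1.1 -0.6 -0.3] T [ 0.09  0.03 -0.01] w 0.0307 q7 0.55 q [ 0.39  0.67  0.04  1.36 -0.02  1.11  0.55]
time: 15.12
ee_pos: [0.6395, -0.3313, 0.0113]
eef_rot: [0.664, 0.748, 0.0, 0.0]
ft_force: [-0.7, -0.2, 0.2]
width: 0.001
15.12 [ 0.6395 -0.3313  0.0113] yaw 6.84 [ -0. 180.] F [-0.7 -0.2  0.2] T [-0.04 -0.02  0.01] w 0.001 q7 0.55 q [ 0.39  0.67  0.04  1.36 -0.02  1.11  0.55]
```

```bash
python3 part.py k_w;python3 -c "
from h import *
c=cam('side');save('k_s',c['img'],(330,180,560,330),3)"
```

```text
[ 0.6395 -0.3313  0.0113] [ 96.84   0.   179.99]
```

View pics/k_w.png

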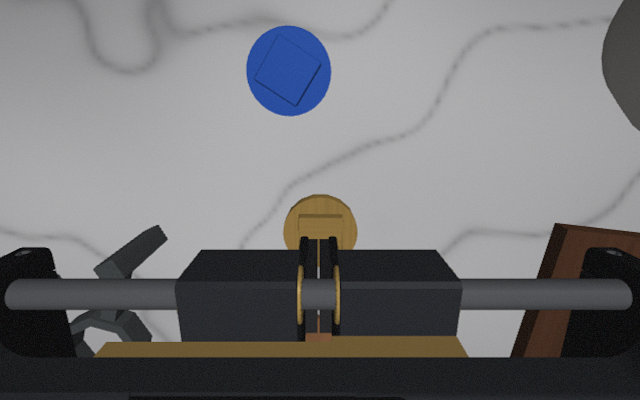

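View pics/k_s.png

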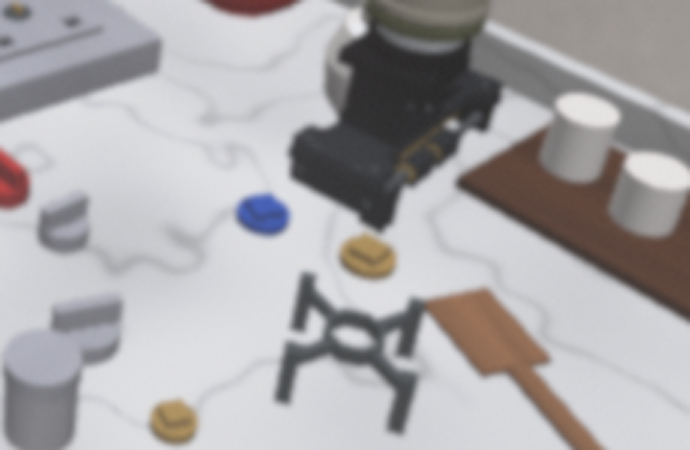

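Run:
```python
from h import *
c=cam("side");s=read_state();print("tcp px",proj(c,s["ee_pos"]))
P=pts(c)
sub=P[180:270,420:500];m=(np.abs(sub[...,0]-.64)<.05)&(np.abs(sub[...,1]+.33)<.03)&(sub[...,2]>.022)
print("lowest gripper pts near tcp",sub[m][np.argsort(sub[m][:,2])[:8]].round(3))
w=cam("wrist");Q=pts(w)
for v in range(200,275,6): print(v,[tuple(Q[v,u].round(3)) for u in(305,333)])
print([ (p,ray) for p,ray in [((u,v),Q[v,u].round(3)) for u,v in [(320,205),(320,222),(270,70),(290,60)]]])
```

```text
tcp px (np.float64(452.1954950828724), np.float64(264.42776866639366))
lowest gripper pts near tcp [[ 0.638 -0.32   0.022]
 [ 0.643 -0.319  0.022]
 [ 0.631 -0.335  0.022]
 [ 0.643 -0.329  0.022]
 [ 0.634 -0.332  0.022]
 [ 0.648 -0.343  0.022]
 [ 0.643 -0.325  0.023]
 [ 0.631 -0.344  0.023]]
200 [(np.float64(0.628), np.float64(-0.313), np.float64(0.008)), (np.float64(0.645), np.float64(-0.31), np.float64(0.01))]
206 [(np.float64(0.629), np.float64(-0.316), np.float64(0.009)), (np.float64(0.646), np.float64(-0.314), np.float64(0.009))]
212 [(np.float64(0.629), np.float64(-0.32), np.float64(0.01)), (np.float64(0.646), np.float64(-0.318), np.float64(0.01))]
218 [(np.float64(0.63), np.float64(-0.32), np.float64(0.02)), (np.float64(0.646), np.float64(-0.319), np.float64(0.018))]
224 [(np.float64(0.63), np.float64(-0.324), np.float64(0.019)), (np.float64(0.646), np.float64(-0.322), np.float64(0.019))]
230 [(np.float64(0.63), np.float64(-0.328), np.float64(0.02)), (np.float64(0.647), np.float64(-0.326), np.float64(0.02))]
236 [(np.float64(0.631), np.float64(-0.322), np.float64(0.042)), (np.f
[... 281 characters left out ...]
np.float64(0.057))]
254 [(np.float64(0.631), np.float64(-0.322), np.float64(0.064)), (np.float64(0.644), np.float64(-0.32), np.float64(0.065))]
260 [(np.float64(0.632), np.float64(-0.322), np.float64(0.07)), (np.float64(0.644), np.float64(-0.32), np.float64(0.071))]
266 [(np.float64(0.632), np.float64(-0.321), np.float64(0.076)), (np.float64(0.644), np.float64(-0.32), np.float64(0.075))]
272 [(np.float64(0.632), np.float64(-0.322), np.float64(0.08)), (np.float64(0.643), np.float64(-0.32), np.float64(0.081))]
[((320, 205), array([ 0.638, -0.314,  0.01 ])), ((320, 222), array([ 0.639, -0.322,  0.019])), ((270, 70), array([ 0.603, -0.242,  0.019])), ((290, 60), array([ 0.613, -0.237,  0.021]))]
```

```bash
python3 -m inch '[[0,0,0,0,0,0],[0,0,0,0,0,0],[0,0,0,0,0,0],[0,0,0,0,0,0],[0,0,0.3,0,0,0]]' -0.15 30;  python3 -m inch '[[0,0,0.2,0,0,0],[0,0,0,0,0,0]]'; python3 st.py; python3 part.py l_w
```

```text
time: 15.95
ee_pos: [0.6402, -0.3317, -0.0001]
eef_rot: [0.664, 0.748, 0.0, 0.001]
ft_force: [0.6, 0.5, 0.4]
width: 0.0355
time: 16.2
ee_pos: [0.6386, -0.3309, -0.0102]
eef_rot: [0.664, 0.748, -0.0, -0.001]
ft_force: [0.6, -0.3, 0.1]
width: 0.0369
16.2 [ 0.6386 -0.3309 -0.0102] yaw 6.84 [-1.000e-01 -1.799e+02] F [ 0.6 -0.3  0.1] T [ 0.02  0.02 -0.03] w 0.0369 q7 0.55 q [ 0.39  0.69  0.03  1.37 -0.02  1.08  0.55]
[ 0.6391 -0.3311 -0.0095] [ 9.6840e+01 -3.0000e-02 -1.7995e+02]
```

View pics/l_w.png

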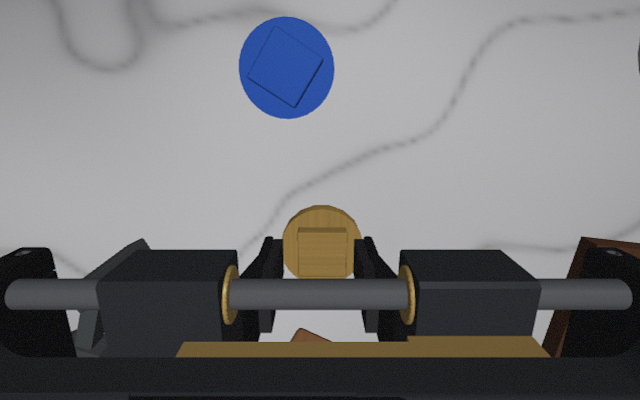

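```bash
python3 -m inch '[[0,0,0.15,0,0,0],[0,0,0,0,0,0]]';  python3 -m inch '[[0,0,0.05,0,0,0],[0,0,0,0,0,0]]';  python3 st.py
```

```text
time: 16.5
ee_pos: [0.6392, -0.3311, -0.0153]
eef_rot: [0.664, 0.748, -0.0, -0.0]
ft_force: [0.4, 0.2, -0.7]
width: 0.0368
time: 16.75
ee_pos: [0.6394, -0.3313, -0.0168]
eef_rot: [0.664, 0.748, 0.0, -0.0]
ft_force: [-0.6, 0.2, 0.2]
width: 0.0371
16.75 [ 0.6394 -0.3313 -0.0168] yaw 6.84 [ -0. 180.] F [-0.6  0.2  0.2] T [0.02 0.   0.03] w 0.0371 q7 0.55 q [ 0.39  0.7   0.03  1.37 -0.02  1.07  0.55]
```

```bash
python3 -m inch '[[0,0,0.05,0,0,0],[0,0,0,0,0,0]]';  python3 -m inch '[[0,0,0.03,0,0,0],[0,0,0,0,0,0]]';  python3 st.py; python3 part.py m_w
python3 - <<'E'
from h import *
w=cam("wrist");Q=pts(w)
for v in range(200,275,6): print(v,[Q[v,u].round(3).tolist() for u in(265,375)])
E
```

```text
time: 17.0
ee_pos: [0.6394, -0.3312, -0.0189]
eef_rot: [0.664, 0.748, 0.0, -0.0]
ft_force: [-0.2, -0.1, 0.3]
width: 0.037
time: 17.25
ee_pos: [0.6394, -0.3313, -0.02]
eef_rot: [0.664, 0.748, 0.0, -0.0]
ft_force: [-0.7, -0.2, -0.2]
width: 0.0372
17.25 [ 0.6394 -0.3313 -0.02  ] yaw 6.84 [  -0. -180.] F [-0.7 -0.2 -0.2] T [ 0.05 -0.    0.  ] w 0.0372 q7 0.55 q [ 0.39  0.7   0.03  1.37 -0.02  1.06  0.55]
[ 0.6394 -0.3313 -0.02  ] [ 96.84  -0.   180.  ]
200 [[0.607, -0.309, -0.0], [0.665, -0.301, 0.001]]
206 [[0.608, -0.311, 0.002], [0.666, -0.305, 0.001]]
212 [[0.608, -0.315, -0.0], [0.667, -0.308, -0.0]]
218 [[0.608, -0.318, 0.001], [0.667, -0.311, -0.0]]
224 [[0.608, -0.322, -0.0], [0.668, -0.315, -0.001]]
230 [[0.609, -0.325, 0.0], [0.668, -0.318, 0.001]]
236 [[0.609, -0.329, -0.0], [0.669, -0.322, 0.0]]
242 [[0.611, -0.324, 0.019], [0.67, -0.325, -0.0]]
248 [[0.612, -0.324, 0.026], [0.664, -0.318, 0.026]]
254 [[0.613, -0.323, 0.034], [0.663, -0.318, 0.033]]
260 [[0.614, -0.325, 0.037], [0.662, -0.318, 0.038]]
266 [[0.615, -0.325, 0.041], [0.661, -0.318, 0.044]]
272 [[0.616, -0.325, 0.047], [0.661, -0.319, 0.049]]
```

```bash
python3 -m inch '[[0,0,0.03,0,0,0],[0,0,0,0,0,0],[0,0,0,0,0,0],[0,0,0,0,0,0],[0,0,0,0,0,0]]' -1 30; python3 st.py
```

```text
time: 17.98
ee_pos: [0.6399, -0.3315, -0.0207]
eef_rot: [0.664, 0.748, 0.0, 0.0]
ft_force: [1.0, 0.5, 4.3]
width: 0.0258
17.98 [ 0.6399 -0.3315 -0.0207] yaw 6.84 [  0.  179.9] F [1.  0.5 4.3] T [-0.07 -0.24  0.  ] w 0.0258 q7 0.55 q [ 0.39  0.7   0.03  1.38 -0.02  1.06  0.55]
```

```bash
python3 -m inch '[[0,0,-0.5,0,0,0],[0,0,-1,0,0,0],[0,0,-1,0,0,0.056],[0,0,-0.3,0,0,0.055],[0,0,0,0,0,0]]'; python3 -m inch '[[0.956,-0.137,0,0,0,0],[0.956,-0.137,0,0,0,0],[0.956,-0.137,0,0,0,0],[0.956,-0.137,0,0,0,0],[0.956,-0.137,0,0,0,0]]'|head -2;  python3 -m inch '[[0.956,-0.137,0,0,0,0],[0.956,-0.137,0,0,0,0],[0.956,-0.137,0,0,0,0],[0.956,-0.137,0,0,0,0],[0.956,-0.137,0,0,0,0]]'|head -2;  python3 -m inch '[[0.956,-0.137,0,0,0,0],[0.956,-0.137,0,0,0,0],[0.956,-0.137,0,0,0,0],[0.956,-0.137,0,0,0,0],[0.956,-0.137,0,0,0,0]]'; python3 st.py .6223 .285 .06 -6.5
```

```text
time: 18.6
ee_pos: [0.6399, -0.3315, 0.0926]
eef_rot: [0.746, 0.666, 0.0, 0.001]
ft_force: [0.9, 0.1, -1.1]
width: 0.0258
time: 19.23
ee_pos: [0.6327, -0.1368, 0.0898]
time: 19.85
ee_pos: [0.6271, 0.0559, 0.0899]
time: 20.48
ee_pos: [0.6216, 0.2487, 0.0897]
eef_rot: [0.745, 0.667, -0.001, -0.0]
ft_force: [-0.4, -0.4, -0.5]
width: 0.0259
20.48 [0.6216 0.2487 0.0897] yaw -6.3 [ 1.000e-01 -1.799e+02] F [-0.4 -0.4 -0.5] T [-0.03 -0.02 -0.03] w 0.0259 q7 -0.59 q [-0.37  0.5  -0.11  1.45  0.05  1.2  -0.59]
to go in tool units [ 0.905 -0.08   0.742] mm [  0.7  36.3 -29.7]
az 0.002
```

```bash
python3 -m inch '[[0.9,-0.08,0.4,0,0,0],[0,0,0.45,0,0,0.0],[0,0,0,0,0,0],[0,0,0,0,0,0]]'; python3 st.py .6223 .2855 .05 -6.5
```

```text
time: 20.98
ee_pos: [0.624, 0.2824, 0.0571]
eef_rot: [0.746, 0.666, -0.0, 0.0]
ft_force: [0.7, -0.3, -0.7]
width: 0.0254
20.98 [0.624  0.2824 0.0571] yaw -6.54 [  0. 180.] F [ 0.7 -0.3 -0.7] T [-0.04  0.03 -0.01] w 0.0254 q7 -0.65 q [-0.41  0.56 -0.11  1.43  0.06  1.16 -0.65]
to go in tool units [ 0.073 -0.05   0.178] mm [-1.7  3.1 -7.1]
az -0.0
```

```bash
python3 -m inch '[[0.065,-0.04,0.1,0,0,0],[0,0,0.05,0,0,0.0],[0,0,0,0,0,0]]';python3 st.py .6223 .2855 .05 -6.5; python3 -m inch '[[0,0,0.1,0,0,0],[0,0,0,0,0,0]]'; python3 st.py .6223 .2855 .046 -6.5
```

```text
time: 21.35
ee_pos: [0.6221, 0.2867, 0.0509]
eef_rot: [0.746, 0.666, -0.0, 0.0]
ft_force: [-0.1, -0.8, -1.7]
width: 0.0254
21.35 [0.6221 0.2867 0.0509] yaw -6.48 [   0. -180.] F [-0.1 -0.8 -1.7] T [ 0.03 -0.03 -0.02] w 0.0254 q7 -0.65 q [-0.42  0.56 -0.11  1.44  0.07  1.15 -0.65]
to go in tool units [-0.028  0.009  0.021] mm [ 0.2 -1.2 -0.9]
az 0.0
time: 21.6
ee_pos: [0.6219, 0.2866, 0.0464]
eef_rot: [0.746, 0.666, -0.0, -0.0]
ft_force: [-0.2, -0.5, -1.4]
width: 0.0257
21.6 [0.6219 0.2866 0.0464] yaw -6.48 [   0. -180.] F [-0.2 -0.5 -1.4] T [-0.05 -0.   -0.04] w 0.0257 q7 -0.65 q [-0.42  0.57 -0.11  1.44  0.07  1.14 -0.65]
to go in tool units [-0.027  0.013  0.011] mm [ 0.4 -1.1 -0.4]
az 0.0
```

```bash
python3 -m inch '[[-0.02,0.01,0.05,0,0,0],[0,0,0,0,0,0]]';python3 -m inch '[[0,0,0.05,0,0,0],[0,0,0,0,0,0]]'; python3 st.py .6223 .2855 .039 -6.5
```

```text
time: 21.85
ee_pos: [0.6224, 0.2857, 0.0447]
eef_rot: [0.746, 0.666, -0.0, 0.0]
ft_force: [-0.6, 0.0, -0.5]
width: 0.0256
time: 22.1
ee_pos: [0.6223, 0.2859, 0.0427]
eef_rot: [0.746, 0.666, -0.0, -0.0]
ft_force: [-0.9, 0.1, -1.3]
width: 0.0253
22.1 [0.6223 0.2859 0.0427] yaw -6.48 [   0. -180.] F [-0.9  0.1 -1.3] T [-0.03  0.    0.02] w 0.0253 q7 -0.65 q [-0.42  0.57 -0.11  1.44  0.07  1.13 -0.65]
to go in tool units [-0.01   0.001  0.092] mm [-0.  -0.4 -3.7]
az 0.0
```

```bash
python3 -m inch '[[0,0,0.05,0,0,0],[0,0,0,0,0,0]]';python3 -m inch '[[0,0,0.05,0,0,0],[0,0,0,0,0,0]]'; python3 st.py .6223 .2855 .039 -6.5
```

```text
time: 22.35
ee_pos: [0.6223, 0.2859, 0.0406]
eef_rot: [0.746, 0.666, -0.0, -0.0]
ft_force: [0.4, -0.1, -1.7]
width: 0.0256
time: 22.6
ee_pos: [0.6226, 0.2861, 0.0393]
eef_rot: [0.746, 0.666, 0.0, 0.0]
ft_force: [-1.2, -0.7, 2.0]
width: 0.0258
22.6 [0.6226 0.2861 0.0393] yaw -6.48 [ -0. 180.] F [-1.2 -0.7  2. ] T [-0.2   0.3  -0.01] w 0.0258 q7 -0.65 q [-0.42  0.57 -0.11  1.45  0.07  1.13 -0.65]
to go in tool units [-0.015 -0.005  0.008] mm [-0.3 -0.6 -0.3]
az 0.0
```

```bash
python3 -m inch '[[0,0,0,0,0,0],[0,0,0,0,0,0],[0,0,-0.5,0,0,0],[-0.5,0,-1,0,0,0],[-1,0,-0.5,0,0,0]]' 0.1;python3 -m inch '[[0,0,0,0,0,0]]'; python3 part.py n_w;python3 - <<'E'
from h import *
d=np.load("last.npz");c={k:d[k] for k in d.files};P=pts(c);H=hsv(c)
m=(H[...,0]>14)&(H[...,0]<28)&(H[...,1]>80)&(H[...,2]>70)&(abs(P[...,0]-.622)<.04)&(abs(P[...,1]-.285)<.04)
q=P[m];print(len(q),np.percentile(q[:,2],[5,25,50,75,95]).round(4))
t=q[q[:,2]>.075];print(t.mean(0).round(4))
r=cv2.minAreaRect((t[:,:2]*1000).astype(np.float32));print(r)
E
python3 st.py .383 -.39 .12 -21.6
```

```text
time: 23.22
ee_pos: [0.616, 0.2282, 0.1223]
eef_rot: [0.745, 0.667, 0.002, 0.0]
ft_force: [0.7, -0.2, 0.1]
width: 0.0472
time: 23.35
ee_pos: [0.6177, 0.2227, 0.1226]
eef_rot: [0.748, 0.664, 0.002, 0.002]
ft_force: [0.6, 0.7, -0.6]
width: 0.0477
[0.6166 0.225  0.1211] [ 8.3370e+01 -5.0000e-02  1.7986e+02]
6811 [0.0694 0.0711 0.2363 0.2514 0.2546]
[0.6154 0.2604 0.1998]
((622.0924682617188, 271.99554443359375), (54.887779235839844, 58.47162628173828), 83.87250518798828)
23.4 [0.6166 0.225  0.1211] yaw -6.63 [ -0.  179.9] F [-0.   0.5  0.4] T [ 0.08  0.06 -0.02] w 0.0482 q7 -0.57 q [-0.34  0.44 -0.1   1.46  0.05  1.24 -0.57]
to go in tool units [-1.5946e+01 -4.0270e+00  4.0000e-03] mm [-233.6 -615.    -1.1]
az 0.125
```

View pics/n_w.png

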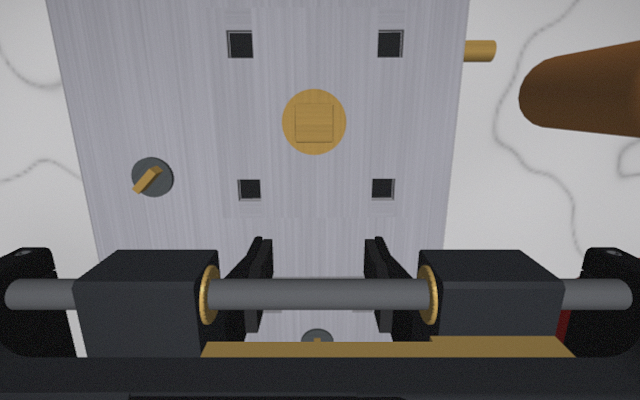

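```bash
for i in 1; do :; done; python3 -m inch '[[-1,-0.252,0,0,0,0],[-1,-0.252,0,0,0,0],[-1,-0.252,0,0,0,0],[-1,-0.252,0,0,0,0],[-1,-0.252,0,0,0,0]]' 0|head -2
python3 -m inch '[[-1,-0.252,0,0,0,0],[-1,-0.252,0,0,0,0],[-1,-0.252,0,0,0,0],[-1,-0.252,0,0,0,0],[-1,-0.252,0,0,0,0]]'|head -2
python3 -m inch '[[-1,-0.252,0,0,0,0],[-1,-0.252,0,0,0,0],[-1,-0.252,0,0,0,0],[-1,-0.252,0,0,0,0],[-1,-0.252,0,0,0,0]]'|head -2
python3 -m inch '[[-0.9,-0.25,0,0,0,0.0625],[0,0,0,0,0,0.0625],[0,0,0,0,0,0],[0,0,0,0,0,0]]'|head -2
python3 part.py o_w; python3 brass.py; python3 st.py .383 -.3665 .005 -21.6
```

```text
time: 24.02
ee_pos: [0.5423, 0.0334, 0.1188]
time: 24.65
ee_pos: [0.4702, -0.1597, 0.1189]
time: 25.28
ee_pos: [0.398, -0.3529, 0.1188]
time: 25.78
ee_pos: [0.3845, -0.3864, 0.1187]
[ 0.3844 -0.3865  0.1188] [ 6.875e+01 -2.000e-02 -1.800e+02]
[308.1 169.3] [ 290  151   37   37 1067] z10 ell [ 0.3818 -0.3664  0.01  ] axes [35.7 36.4]
boss [ 0.3818 -0.3669] [array([ 381.8, -366.7]), array([18.8, 17.8]), np.float64(68.8)]
25.82 [ 0.3844 -0.3865  0.1188] yaw -21.25 [  -0. -180.] F [ 0.3 -0.6 -0.2] T [-0.04  0.03  0.02] w 0.0435 q7 0.4 q [ 0.4   0.21  0.35  1.79 -0.08  1.16  0.4 ]
to go in tool units [ 0.453 -0.214  2.845] mm [  -1.4   20.  -113.8]
az 0.003
```

View pics/o_w.png

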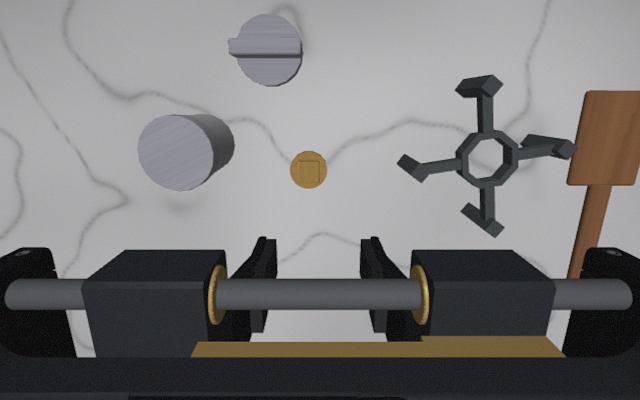

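```bash
python3 - <<'E'
from h import *
d=np.load("last.npz");c={k:d[k] for k in d.files}
T=np.array(camera("wrist")["tool_from_camera"]);D=c["depth"]
for u,v in [(120,255),(180,252),(205,255),(20,255),(150,300),(30,350),(300,350),(300,395),(615,260),(262,240),(262,300),(475,255)]:
    z=D[v,u];p=T@np.array([(u-c["cx"])/c["fx"]*z,(v-c["cy"])/c["fy"]*z,z,1]);print(u,v,(p[:3]*1000).round())
E
python3 -m inch '[[0,0,0,0,0,-0.085],[0,0,0,0,0,-0.085],[0,0,0,0,0,-0.085],[0,0,0,0,0,-0.085],[0,0,0,0,0,-0.085]]'|head -2
python3 -m inch '[[0,0,0,0,0,-0.085],[0,0,0,0,0,-0.085],[0,0,0,0,0,-0.085],[0,0,0,0,0,-0.07],[0,0,0,0,0,0]]'|head -2
python3 part.py p_w; python3 st.py .3818 -.3667 .005 68.8
```

```text
120 255 [  37.  -54. -109.]
180 252 [  37.  -39. -108.]
205 255 [  36.  -31. -109.]
20 255 [  36.  -83. -108.]
150 300 [  33.  -39. -126.]
30 350 [  11.  -80. -116.]
300 350 [  23.   -5. -130.]
300 395 [  25.   -4. -144.]
615 260 [  36.   79. -112.]
262 240 [ 10. -29. -37.]
262 300 [  29.  -15. -119.]
475 255 [  37.   42. -110.]
time: 26.5
ee_pos: [0.384, -0.387, 0.1189]
time: 27.12
ee_pos: [0.3839, -0.3871, 0.1189]
[ 0.3838 -0.3872  0.1189] [1.5840e+02 1.0000e-02 1.7999e+02]
27.18 [ 0.3838 -0.3872  0.1189] yaw 68.4 [  0. 180.] F [ 0.5 -0.2 -0.8] T [ 0.11 -0.06 -0.02] w 0.0438 q7 1.93 q [ 0.54  0.21  0.18  1.78 -0.04  1.16  1.93]
to go in tool units [0.237 0.457 2.848] mm [  -2.    20.5 -113.9]
az -0.003
```

View pics/p_w.png

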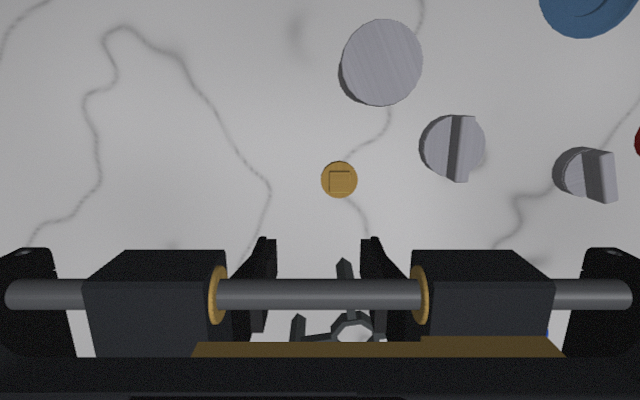

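```bash
python3 -m inch '[[0.237,0.457,0.5,0,0,-0.003],[0,0,1,0,0,0],[0,0,1,0,0,0],[0,0,0.5,0,0,0],[0,0,0,0,0,0]]' -0.33|head -2;python3 -m inch '[[0,0,0.2,0,0,0],[0,0,0,0,0,0]]' |head -2; python3 st.py .3818 -.3667 -.0195 68.8
```

```text
time: 27.8
ee_pos: [0.3807, -0.366, -0.0024]
time: 28.05
ee_pos: [0.3818, -0.367, -0.0088]
28.05 [ 0.3818 -0.367  -0.0088] yaw 68.85 [   0. -180.] F [-0.1  0.3  1. ] T [ 0.09 -0.05  0.04] w 0.0293 q7 1.94 q [ 0.54  0.33  0.16  1.93 -0.07  0.89  1.94]
to go in tool units [0.002 0.007 0.267] mm [  0.    0.3 -10.7]
az 0.0
```

```bash
python3 -m inch '[[0,0,0.24,0,0,0],[0,0,0,0,0,0]]' |head -4;python3 -m inch '[[0,0,0.05,0,0,0],[0,0,0,0,0,0]]'|head -4; python3 st.py .3818 -.3667 -.0205 68.8
```

```text
time: 28.3
ee_pos: [0.3812, -0.3666, -0.0193]
eef_rot: [0.183, 0.983, 0.0, -0.0]
ft_force: [0.3, 0.8, -0.3]
time: 28.55
ee_pos: [0.3816, -0.367, -0.0207]
eef_rot: [0.183, 0.983, -0.0, 0.0]
ft_force: [0.1, -0.3, -0.1]
28.55 [ 0.3816 -0.367  -0.0207] yaw 68.88 [   0. -180.] F [ 0.1 -0.3 -0.1] T [ 0.05  0.   -0.01] w 0.0291 q7 1.94 q [ 0.54  0.35  0.16  1.93 -0.07  0.86  1.94]
to go in tool units [-0.001  0.008 -0.005] mm [0.2 0.3 0.2]
az 0.001
```

```bash
python3 -m inch '[[0,0,0,0,0,0],[0,0,0,0,0,0],[0,0,0,0,0,0],[0,0,0,0,0,0]]' -1 30 ;python3 -m inch '[[0,0,-0.5,0,0,0],[0,0,-1,0,0,0],[0,0,-1,0,0,-0.061],[0,0,-0.3,0,0,-0.061],[0,0,0,0,0,0]]'; python3 st.py .6002 .0913 .085 83.5
```

```text
time: 29.05
ee_pos: [0.3816, -0.3669, -0.0207]
eef_rot: [0.183, 0.983, 0.0, 0.0]
ft_force: [-0.6, 0.4, 0.6]
width: 0.0187
time: 29.68
ee_pos: [0.382, -0.3674, 0.0921]
eef_rot: [0.057, 0.998, -0.0, 0.001]
ft_force: [0.3, -0.4, -1.4]
width: 0.0185
29.68 [ 0.382  -0.3674  0.0921] yaw 83.47 [ 1.000e-01 -1.799e+02] F [ 0.3 -0.4 -1.4] T [ 0.16 -0.03 -0.05] w 0.0185 q7 2.16 q [ 0.55  0.2   0.14  1.85 -0.03  1.1   2.16]
to go in tool units [-4.115 12.013  0.173] mm [218.2 458.7  -7.1]
az -0.0
```

```bash
python3 -m inch '[[-0.343,1,0,0,0,0],[-0.343,1,0,0,0,0],[-0.343,1,0,0,0,0],[-0.343,1,0,0,0,0],[-0.343,1,0,0,0,0]]'|head -2
python3 -m inch '[[-0.343,1,0,0,0,0],[-0.343,1,0,0,0,0],[-0.343,1,0,0,0,0],[-0.343,1,0,0,0,0],[-0.343,1,0,0,0,0]]'|head -2
python3 -m inch '[[-0.343,1,0,0,0,0],[-0.343,1,0,0,0,0],[0,0,0.7,0,0,0],[0,0,0,0,0,0]]'|head -2;python3 st.py .6002 .0913 .050 83.5
```

```text
time: 30.3
ee_pos: [0.472, -0.1744, 0.09]
time: 30.92
ee_pos: [0.5628, 0.0162, 0.0899]
time: 31.42
ee_pos: [0.5969, 0.0911, 0.0599]
31.43 [0.5969 0.0911 0.0599] yaw 83.41 [  -0.3 -179.9] F [-0.8  0.3 -0.1] T [0.12 0.01 0.01] w 0.0184 q7 1.17 q [-0.07  0.4  -0.19  1.66  0.08  1.1   1.17]
to go in tool units [-0.082  0.014  0.247] mm [ 3.3  0.2 -9.9]
az -0.001
```

```bash
python3 -m inch '[[-0.06,0.01,0.25,0,0,0],[0,0,0,0,0,0],[0,0,0,0,0,0]]'|head -4; python3 st.py .6002 .0913 .046 83.5
```

```text
time: 31.8
ee_pos: [0.6021, 0.0913, 0.0538]
eef_rot: [0.057, 0.998, 0.0, 0.0]
ft_force: [-0.1, -0.7, -0.2]
31.8 [0.6021 0.0913 0.0538] yaw 83.47 [  0. 180.] F [-0.1 -0.7 -0.2] T [ 0.06 -0.06 -0.01] w 0.0184 q7 1.17 q [-0.07  0.41 -0.19  1.66  0.09  1.08  1.17]
to go in tool units [ 0.046 -0.004  0.195] mm [-1.9  0.  -7.8]
az -0.0
```

```bash
python3 -m inch '[[0.045,0,0.12,0,0,0],[0,0,0,0,0,0]]'|head -4; python3 st.py .6002 .0913 .046 83.5;python3 -m inch '[[0,0,0.08,0,0,0],[0,0,0,0,0,0]]'|head -4; python3 st.py .6002 .0913 .046 83.5
```

```text
time: 32.05
ee_pos: [0.5996, 0.0917, 0.0482]
eef_rot: [0.057, 0.998, -0.0, -0.0]
ft_force: [0.0, 0.6, 0.2]
32.05 [0.5996 0.0917 0.0482] yaw 83.52 [  -0. -180.] F [0.  0.6 0.2] T [ 0.07 -0.01  0.02] w 0.0188 q7 1.17 q [-0.07  0.42 -0.19  1.66  0.09  1.07  1.17]
to go in tool units [-0.017 -0.008  0.055] mm [ 0.6 -0.4 -2.2]
az 0.0
time: 32.3
ee_pos: [0.6003, 0.0918, 0.0461]
eef_rot: [0.057, 0.998, 0.0, 0.0]
ft_force: [-2.8, -1.1, 6.3]
32.3 [0.6003 0.0918 0.0461] yaw 83.52 [1.0e-01 1.8e+02] F [-2.8 -1.1  6.3] T [-0.04  0.61 -0.02] w 0.0184 q7 1.17 q [-0.07  0.42 -0.19  1.67  0.09  1.06  1.17]
to go in tool units [ 0.002 -0.014  0.004] mm [-0.1 -0.5 -0.1]
az 0.0
```

```bash
python3 -m inch '[[0,0,-0.1,0,0,0],[0,0,0,0,0,0.083],[0,0,0,0,0,0.083],[0,0,0,0,0,0.083],[0,0,0,0,0,0.083]]'|head -2;python3 -m inch '[[0,0,0,0,0,0.083],[0,0,0,0,0,0.083],[0,0,0,0,0,0.083],[0,0,0,0,0,0.083],[0,0,0,0,0,0.086]]'|head -2;python3 -m inch '[[0,0,0,0,0,0],[0,0,0,0,0,0]]'; python3 st.py .6002 .0913 .046 -6.5
```

```text
time: 32.92
ee_pos: [0.6, 0.0918, 0.0492]
time: 33.55
ee_pos: [0.6, 0.0919, 0.0492]
time: 33.8
ee_pos: [0.6, 0.0918, 0.0493]
eef_rot: [0.745, 0.668, 0.0, 0.0]
ft_force: [0.4, -0.4, -0.4]
width: 0.0187
33.8 [0.6    0.0918 0.0493] yaw -6.24 [  0. 180.] F [ 0.4 -0.4 -0.4] T [-0.06  0.06 -0.01] w 0.0187 q7 -0.31 q [-0.29  0.4   0.07  1.68 -0.03  1.06 -0.31]
to go in tool units [-0.013  0.008  0.082] mm [ 0.2 -0.5 -3.3]
az 0.002
```

```bash
python3 -m inch '[[-0.01,0,0.1,0,0,0],[0,0,0,0,0,0]]'; python3 -m inch '[[0,0,0.05,0,0,0],[0,0,0,0,0,0]]';python3 st.py .6002 .0913 .046 -6.5
```

```text
time: 34.05
ee_pos: [0.5998, 0.0912, 0.0449]
eef_rot: [0.746, 0.666, -0.0, -0.0]
ft_force: [0.1, -0.8, -0.4]
width: 0.0187
time: 34.3
ee_pos: [0.5998, 0.0913, 0.0431]
eef_rot: [0.746, 0.666, -0.0, -0.0]
ft_force: [0.3, -0.8, -0.5]
width: 0.0184
34.3 [0.5998 0.0913 0.0431] yaw -6.47 [   0. -180.] F [ 0.3 -0.8 -0.5] T [0.01 0.04 0.  ] w 0.0184 q7 -0.31 q [-0.29  0.41  0.08  1.68 -0.03  1.05 -0.31]
to go in tool units [ 0.001  0.01  -0.073] mm [ 0.4 -0.   2.9]
az 0.0
```

Slot found; go down to home (≈0.039).

```bash
python3 -m inch '[[0,0,0.07,0,0,0],[0,0,0,0,0,0]]'|head -4; python3 -m inch '[[0,0,0.05,0,0,0],[0,0,0,0,0,0]]';python3 st.py .6002 .0913 .046 -6.5
```

```text
time: 34.55
ee_pos: [0.5998, 0.0914, 0.0402]
eef_rot: [0.746, 0.666, -0.0, -0.0]
ft_force: [-0.1, -0.4, 0.2]
time: 34.8
ee_pos: [0.6001, 0.0914, 0.0393]
eef_rot: [0.746, 0.666, 0.0, 0.0]
ft_force: [-2.9, -0.3, 6.5]
width: 0.0184
34.8 [0.6001 0.0914 0.0393] yaw -6.48 [ -0. 180.] F [-2.9 -0.3  6.5] T [-0.19  0.76 -0.02] w 0.0184 q7 -0.31 q [-0.29  0.42  0.07  1.68 -0.04  1.04 -0.31]
to go in tool units [-0.002  0.003 -0.167] mm [ 0.1 -0.1  6.7]
az 0.0
```

```bash
python3 -m inch '[[0,0,0,0,0,0],[0,0,0,0,0,0],[0,0,-0.5,0,0,0],[0,0,-1,0,0,0],[-1,0,-0.5,0,0,0]]' 0.1|head -2; python3 part.py q_w
python3 -m inch '[[-1,0,0,0,0,0],[-1,0,0,0,0,0],[-1,0,0,0,0,0],[-1,0,0,0,0,0],[-1,0,0,0,0,0]]'  0.5|head -2
python3 -m inch '[[-1,0,0,0,0,0],[-1,0,0,0,0,0],[-1,0,0,0,0,0],[-1,0,0,0,0,0],[-1,0,0,0,0,0]]'|head -2
python3 -m inch '[[-1,0,-0.5,0,0,0],[-1,0,0,0,0,0],[0,0,0,0,0,0],[0,0,0,0,0,0]]'|head -2
python3 part.py r_w; python3 st.py
```

```text
time: 35.42
ee_pos: [0.5959, 0.055, 0.12]
[0.5965 0.0455 0.1223] [8.3320e+01 9.0000e-02 1.7976e+02]
time: 36.1
ee_pos: [0.5722, -0.1483, 0.1178]
time: 36.72
ee_pos: [0.5497, -0.3469, 0.1177]
time: 37.22
ee_pos: [0.5413, -0.4244, 0.1376]
[ 0.5417 -0.4238  0.1378] [ 8.3590e+01 -7.0000e-02 -1.7997e+02]
37.27 [ 0.5417 -0.4238  0.1378] yaw -6.41 [-1.0e-01 -1.8e+02] F [-0.2  0.4 -0.1] T [ 0.07  0.02 -0.02] w 0.0654 q7 0.59 q [ 0.38  0.51  0.32  1.36 -0.16  1.3   0.59]
```

View pics/r_w.png

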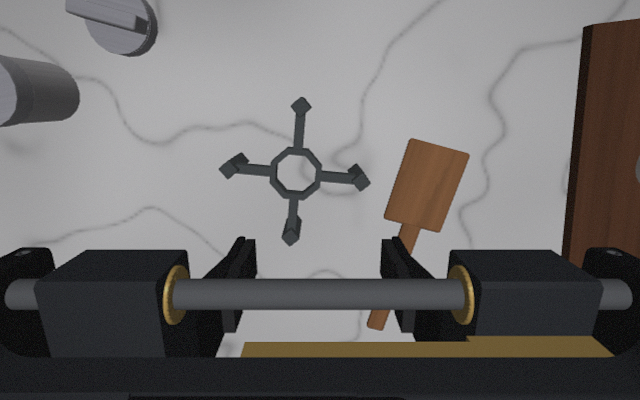

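View pics/q_w.png

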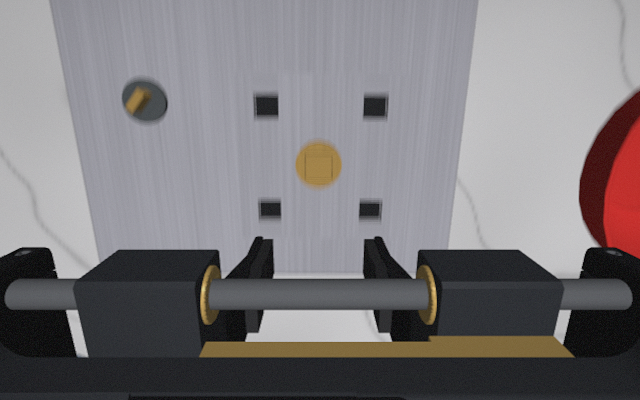

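```bash
cat > sup.py <<'E'
from h import *
d=np.load("last.npz");c={k:d[k] for k in d.files};P=pts(c);H=hsv(c)
m=(H[...,2]<110)&(P[...,2]>.02)&(P[...,2]<.062);m[:,:180]=0;m[:,420:]=0;m[246:]=0
b=max(blobs(m,100),key=lambda t:t[1][4]);l=b[2]
uv=np.argwhere(l)[:,::-1];Z=P[l];
t=Z[:,2]>.041
X=np.array([ray(c,*p,.046 ) for p in uv[t]])[:,:2]
print(b[0],b[1],"z",np.percentile(Z[:,2],[5,50,95]))
# tips: leg tops z=.052
top=Z[:,2]>.0485
cen=X.mean(0)
# inner hole centre on ring top
k,h=cv2.findContours(l.astype(np.uint8),cv2.RETR_CCOMP,cv2.CHAIN_APPROX_NONE)
for i,q in enumerate(k):
    if h[0][i][3]>=0 and cv2.contourArea(q)>100:
        e=cv2.fitEllipse(q);print("hole",e);print(ray(c,*e[0],.046),ray(c,*e[0],.039))
r=np.linalg.norm(X-cen,axis=1);far=X[r>.04]
a=np.degrees(np.arctan2(*(far-cen).T[::-1]))
print("cen",cen.round(4),"rmax",r.max())
lt=P[l&(P[...,2]>.0485)]
_,_,ctr=cv2.kmeans(lt[:,:2].astype(np.float32),4,None,(3,50,1e-6),10,cv2.KMEANS_PP_CENTERS)
print("leg tops",ctr.round(4),"mean",ctr.mean(0).round(4))
ang=np.degrees(np.arctan2(ctr[:,1]-ctr[:,1].mean(),ctr[:,0]-ctr[:,0].mean()));print(ang.round(1),np.linalg.norm(ctr-ctr.mean(0),axis=1).round(4))
E
python3 sup.py
```

```text
[294.74927114 173.01836735] [ 219   97  151  149 3430] z [0.03526467 0.04522263 0.05263262]
hole ((295.8572998046875, 172.32518005371094), (36.895416259765625, 40.45275115966797), 107.79611206054688)
[ 0.52344606 -0.40364262  0.046     ] [ 0.52280684 -0.40500421  0.039     ]
cen [ 0.5224 -0.4044] rmax 0.06717960105248803
leg tops [[ 0.5113 -0.46  ]
 [ 0.5346 -0.3502]
 [ 0.4681 -0.3935]
 [ 0.5777 -0.4168]] mean [ 0.5229 -0.4051]
[-101.9   78.   168.1  -12. ] [0.0561 0.0561 0.0561 0.056 ]
```

```bash
python3 -m inch '[[0,0,0.3,0,0,-0.082],[0,0,0.3,0,0,-0.082],[0,0,0.3,0,0,-0.082],[0,0,0.3,0,0,-0.082],[0,0,0,0,0,0]]'|head -2;python3 st.py .5229 -.405 0 33
```

```text
time: 37.9
ee_pos: [0.5413, -0.4235, 0.0895]
37.9 [ 0.5413 -0.4235  0.0895] yaw 32.92 [-1.0e-01  1.8e+02] F [-0.1  0.1 -0.5] T [-0.01 -0.08 -0.02] w 0.0652 q7 1.24 q [ 0.47  0.54  0.18  1.41 -0.1   1.21  1.24]
to go in tool units [ 0.634 -0.136  2.238] mm [-18.4  18.5 -89.5]
az -0.001
```

```bash
python3 -m inch '[[0.634,-0.136,0,0,0,0],[0,0,0.8,0,0,0],[0,0,0.8,0,0,0],[0,0,0,0,0,0]]'|head -2;python3 st.py .5229 -.405 0 33; python3 part.py s_w
```

```text
time: 38.4
ee_pos: [0.522, -0.4052, 0.0247]
38.4 [ 0.522  -0.4052  0.0247] yaw 32.74 [  -0.2 -179.9] F [ 0.7  0.3 -0.4] T [ 0.04 -0.08 -0.  ] w 0.0652 q7 1.23 q [ 0.46  0.54  0.17  1.54 -0.1   1.07  1.23]
to go in tool units [-0.01   0.022  0.619] mm [  0.9   0.2 -24.7]
az -0.002
[ 0.523  -0.4062  0.0267] [ 1.2277e+02 -6.0000e-02 -1.7999e+02]
```

View pics/s_w.png

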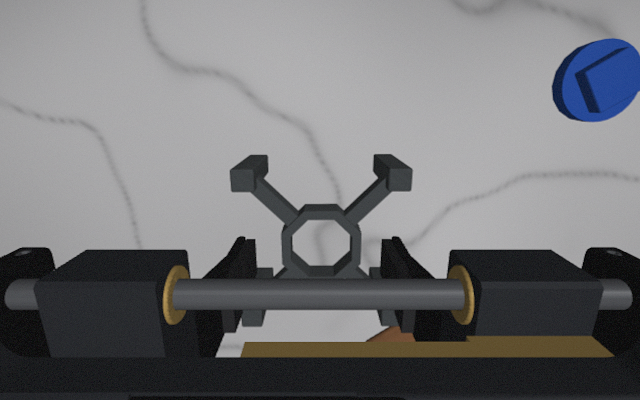

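Ring centred between the jaws. Down and grip.

```bash
python3 -m inch '[[0,0,0.6,0,0,0],[0,0,0.02,0,0,0],[0,0,0,0,0,0]]';python3 st.py; python3 -m inch '[[0,0,0,0,0,0],[0,0,0,0,0,0],[0,0,0,0,0,0],[0,0,0,0,0,0],[0,0,0,0,0,0]]' -1 40; python3 st.py
```

```text
time: 38.83
ee_pos: [0.5238, -0.4075, 0.0034]
eef_rot: [0.478, 0.878, -0.0, 0.001]
ft_force: [-0.2, 0.6, 1.0]
width: 0.0651
38.83 [ 0.5238 -0.4075  0.0034] yaw 32.84 [1.0e-01 1.8e+02] F [-0.2  0.6  1. ] T [ 0.09  0.03 -0.04] w 0.0651 q7 1.24 q [ 0.47  0.57  0.17  1.55 -0.11  1.03  1.24]
time: 39.45
ee_pos: [0.5234, -0.4069, 0.0021]
eef_rot: [0.478, 0.878, 0.0, 0.0]
ft_force: [0.9, 1.6, 4.5]
width: 0.0433
39.45 [ 0.5234 -0.4069  0.0021] yaw 32.89 [  0. 180.] F [0.9 1.6 4.5] T [ 0.38 -0.25 -0.03] w 0.0433 q7 1.24 q [ 0.47  0.57  0.17  1.55 -0.11  1.03  1.24]
```

```bash
python3 -m inch '[[0,0,-0.5,0,0,0],[0,0,-0.8,0,0,0],[0,0,-0.8,0,0,0],[0,0,-0.8,0,0,0.08],[0,0,0,0,0,0.083]]';python3 -m inch '[[0,0,0,0,0,0.083],[0,0,0,0,0,0.083],[0,0,0,0,0,0]]'; python3 st.py .600 .0894 .11 -6.5
```

```text
time: 40.08
ee_pos: [0.5237, -0.4083, 0.1217]
eef_rot: [0.623, 0.782, 0.0, 0.002]
ft_force: [0.2, -0.6, -3.8]
width: 0.0439
time: 40.45
ee_pos: [0.5225, -0.407, 0.1181]
eef_rot: [0.746, 0.666, -0.0, -0.0]
ft_force: [-0.4, 0.3, -3.4]
width: 0.0434
40.45 [ 0.5225 -0.407   0.1181] yaw -6.55 [   0. -180.] F [-0.4  0.3 -3.4] T [-0.02  0.07  0.05] w 0.0434 q7 0.58 q [ 0.37  0.47  0.31  1.46 -0.15  1.24  0.58]
to go in tool units [12.55  0.51  0.2 ] mm [ 77.5 496.4  -8.1]
az -0.0
```

```bash
python3 -m inch '[[0.965,0.039,0,0,0,0],[0.965,0.039,0,0,0,0],[0.965,0.039,0,0,0,0],[0.965,0.039,0,0,0,0],[0.965,0.039,0,0,0,0]]'|head -2
python3 -m inch '[[0.965,0.039,0,0,0,0],[0.965,0.039,0,0,0,0],[0.965,0.039,0,0,0,0],[0.965,0.039,0,0,0,0],[0.965,0.039,0,0,0,0]]'|head -2
python3 -m inch '[[0.965,0.039,0,0,0,0],[0.965,0.039,0,0,0,0],[0.965,0.039,0,0,0,0],[0,0,0.3,0,0,0],[0,0,0,0,0,0]]'|head -2
python3 -m inch '[[0,0,0,0,0,0]]'|head -2;python3 part.py t_w;python3 st.py .600 .0894 .07 -6.5
```

```text
time: 41.08
ee_pos: [0.5527, -0.2151, 0.1181]
time: 41.7
ee_pos: [0.5827, -0.0245, 0.1182]
time: 42.32
ee_pos: [0.5999, 0.0881, 0.1048]
time: 42.45
ee_pos: [0.6008, 0.0875, 0.106]
[0.6009 0.0878 0.1062] [8.3350e+01 2.0000e-02 1.7996e+02]
42.5 [0.6009 0.0878 0.1062] yaw -6.65 [  0. 180.] F [ 0.5  0.1 -3.7] T [-0.04 -0.02 -0.03] w 0.0437 q7 -0.32 q [-0.28  0.35  0.08  1.62 -0.03  1.17 -0.32]
to go in tool units [ 0.038 -0.029  0.905] mm [ -0.9   1.6 -36.2]
az -0.001
```

View pics/t_w.png

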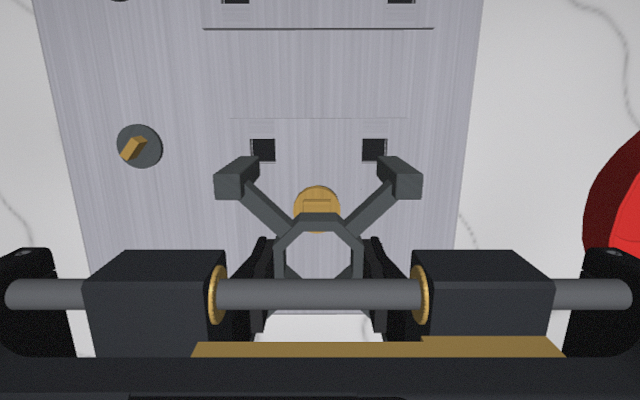

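```bash
python3 -m inch '[[0.035,-0.02,0.7,0,0,0],[0,0,0.2,0,0,0],[0,0,0,0,0,0]]'|head -4;python3 st.py .600 .0894 .06 -6.5; python3 -m inch '[[0,0,0,0,0,0]]'|head -2;python3 st.py .600 .0894 .06 -6.5
```

```text
time: 42.88
ee_pos: [0.5999, 0.0901, 0.0697]
eef_rot: [0.747, 0.665, -0.0, -0.0]
ft_force: [-0.1, -0.2, -3.0]
42.88 [0.5999 0.0901 0.0697] yaw -6.61 [   0. -180.] F [-0.1 -0.2 -3. ] T [-0.   -0.03 -0.05] w 0.0439 q7 -0.32 q [-0.28  0.38  0.07  1.66 -0.03  1.1  -0.32]
to go in tool units [-0.018  0.004  0.242] mm [ 0.1 -0.7 -9.7]
az -0.001
time: 43.0
ee_pos: [0.6008, 0.0905, 0.0708]
43.0 [0.6008 0.0905 0.0708] yaw -6.61 [ -0.  179.9] F [-0.2 -0.9 -3.9] T [-0.02  0.01  0.02] w 0.0439 q7 -0.32 q [-0.28  0.38  0.07  1.66 -0.03  1.1  -0.32]
to go in tool units [-0.03  -0.016  0.269] mm [ -0.8  -1.1 -10.8]
az -0.001
```

```bash
python3 -m inch '[[-0.02,-0.01,0.22,0,0,0],[0,0,0,0,0,0]]'|head -4;python3 -m inch '[[0,0,0.1,0,0,0],[0,0,0,0,0,0]]'|head -4;python3 st.py .600 .0894 .056 -6.5
```

```text
time: 43.25
ee_pos: [0.5991, 0.0897, 0.0602]
eef_rot: [0.747, 0.665, -0.001, -0.0]
ft_force: [0.1, 0.3, -3.7]
time: 43.5
ee_pos: [0.5994, 0.0899, 0.0566]
eef_rot: [0.747, 0.665, -0.0, -0.0]
ft_force: [-1.1, 0.1, -3.4]
43.5 [0.5994 0.0899 0.0566] yaw -6.6 [   0. -180.] F [-1.1  0.1 -3.4] T [-0.03 -0.03  0.02] w 0.0434 q7 -0.32 q [-0.28  0.4   0.07  1.67 -0.03  1.08 -0.32]
to go in tool units [-0.01   0.016  0.014] mm [ 0.6 -0.5 -0.6]
az -0.001
```

Below plate level with no contact; on.

```bash
python3 -m inch '[[0,0,0.07,0,0,0],[0,0,0,0,0,0]]'|head -4;python3 -m inch '[[0,0,0.05,0,0,0],[0,0,0,0,0,0]]'|head -4;python3 st.py .600 .0894 .052 -6.5
```

```text
time: 43.75
ee_pos: [0.5995, 0.0899, 0.0538]
eef_rot: [0.747, 0.665, -0.0, -0.0]
ft_force: [-0.9, 0.5, -4.0]
time: 44.0
ee_pos: [0.5997, 0.09, 0.0522]
eef_rot: [0.747, 0.665, 0.0, 0.0]
ft_force: [0.0, -0.3, -2.1]
44.0 [0.5997 0.09   0.0522] yaw -6.6 [ -0. 180.] F [ 0.  -0.3 -2.1] T [-0.02  0.02  0.03] w 0.0436 q7 -0.32 q [-0.28  0.4   0.07  1.68 -0.03  1.07 -0.32]
to go in tool units [-0.013  0.008  0.004] mm [ 0.3 -0.6 -0.2]
az -0.001
```

```bash
python3 -m inch '[[0,0,0.02,0,0,0],[0,0,0,0,0,0]]'|head -4;python3 -m inch '[[0,0,0,0,0,0],[0,0,0,0,0,0],[0,0,0,0,0,0],[0,0,-0.5,0,0,0],[0,0,-1,0,0,0]]' 0.5|head -4;python3 -m inch '[[-1,0,-0.5,0,0,0],[0,0,0,0,0,0],[0,0,0,0,0,0]]'; python3 part.py u_w
python3 - <<'E'
from h import *
d=np.load("last.npz");c={k:d[k] for k in d.files};P=pts(c)
for v in range(60,220,1):
    pass
m=(P[...,2]>.092)&(P[...,2]<.13)&(np.hypot(P[...,0]-.6,P[...,1]-.091)<.075)&(np.hypot(P[...,0]-.6,P[...,1]-.091)>.042)
for ce,s,l in blobs(m,40): print(ce.round(1),s[4],np.median(P[l],0).round(4),np.percentile(P[l][:,2],[60,80,90]).round(4))
m=(P[...,2]>.075)&(P[...,2]<.13)&(np.hypot(P[...,0]-.6,P[...,1]-.091)<.03)
for ce,s,l in blobs(m,40): print("in",ce.round(1),s[4],np.percentile(P[l][:,2],[10,30,50,70,90]).round(4))
E
```

```text
time: 44.25
ee_pos: [0.5997, 0.09, 0.0521]
eef_rot: [0.747, 0.665, 0.0, 0.0]
ft_force: [-3.5, 0.1, 4.9]
time: 44.88
ee_pos: [0.5984, 0.0897, 0.1103]
eef_rot: [0.747, 0.665, -0.001, -0.001]
ft_force: [1.0, -0.2, -0.1]
time: 45.25
ee_pos: [0.5949, 0.0506, 0.131]
eef_rot: [0.747, 0.665, 0.0, -0.0]
ft_force: [-0.4, -0.2, -0.2]
width: 0.0654
[0.5946 0.0511 0.1306] [ 8.3450e+01 -2.0000e-02 -1.7994e+02]
[260.1  99.2] 585 [0.5669 0.1328 0.1016] [0.1018 0.1024 0.1028]
[377.9  98.4] 560 [0.6404 0.1243 0.1016] [0.1019 0.1023 0.1027]
[265.3 210.5] 489 [0.5579 0.0592 0.1012] [0.1018 0.1023 0.1027]
[372.8 211. ] 473 [0.6322 0.0502 0.1014] [0.1018 0.1024 0.1027]
in [319.4 156.8] 2297 [0.0913 0.0944 0.0955 0.0962 0.0968]
in [319.1 154.5] 684 [0.0781 0.0786 0.0791 0.0794 0.08  ]
```

View pics/u_w.png

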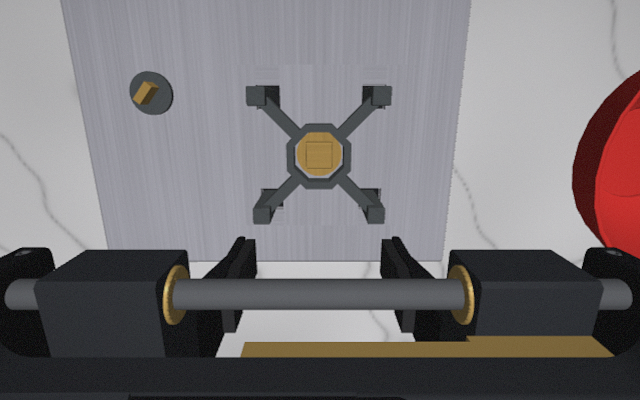

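```bash
python3 -m inch '[[-0.87,-0.35,0,0,0,0],[-0.87,-0.35,0,0,0,0],[-0.87,-0.35,0,0,0,0],[-0.87,-0.35,0,0,0,0],[-0.87,-0.35,0,0,0,0]]' -0.3|head -2
python3 -m inch '[[-0.87,-0.35,0,0,0,0],[-0.87,-0.35,0,0,0,0],[0,0,0,0,0,0],[0,0,0,0,0,0]]'
cat > knob.py <<'E'
from h import *
d=np.load("last.npz");c={k:d[k] for k in d.files};P=pts(c);H=hsv(c)
m=(P[...,2]>.008)&(P[...,2]<.05)&(H[...,1]<60);m[244:]=0
for ce,s,l in blobs(m,300):
    t=l&(P[...,2]>.034);
    if t.sum()<40: continue
    X=np.array([ray(c,*p,.040) for p in np.argwhere(t)[:,::-1]])[:,:2]
    r=cv2.minAreaRect((X*1000).astype(np.float32))
    C=X-X.mean(0);w,V=np.linalg.eigh(C.T@C);a=np.degrees(np.arctan2(V[1,1],V[0,1]))
    print(ce.round(1),s[4],"bar mean",X.mean(0).round(4),"angle",((a+90)%180-90).round(1),[np.round(q,1) for q in r],"zmax",P[l][:,2].max().round(4))
    dk=l&(P[...,2]<.024)&(P[...,2]>.013)
    if dk.sum()>30:
        Y=np.array([ray(c,*p,.018) for p in np.argwhere(dk)[:,::-1]])[:,:2]*1000;print("  disc enclosing",cv2.minEnclosingCircle(Y.astype(np.float32)))
E
python3 part.py v_w; python3 knob.py; python3 st.py
```

```text
time: 45.92
ee_pos: [0.5048, -0.1145, 0.1306]
time: 46.42
ee_pos: [0.4701, -0.1792, 0.1308]
eef_rot: [0.746, 0.666, 0.0, -0.0]
ft_force: [0.6, 0.2, 0.7]
width: 0.0306
[ 0.4702 -0.179   0.1309] [ 8.3530e+01 -2.0000e-02 -1.7997e+02]
[331.7 183.4] 1795 bar mean [ 0.482  -0.1767] angle -0.3 [array([ 481.9, -176.6]), array([13.1, 43.4]), np.float64(89.7)] zmax 0.0424
  disc enclosing ((482.0099792480469, -177.11891174316406), 22.087554931640625)
46.48 [ 0.4702 -0.179   0.1309] yaw -6.47 [  -0. -180.] F [ 0.1  0.4 -0.1] T [0.03 0.02 0.05] w 0.0301 q7 0.19 q [ 0.04  0.1   0.25  1.87 -0.03  1.17  0.19]
```

View pics/v_w.png

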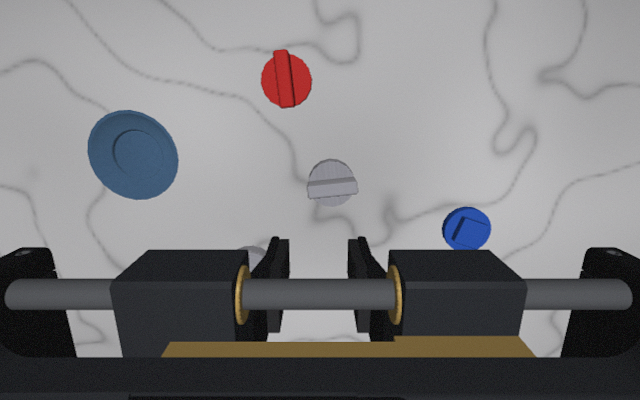

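```bash
python3 -m inch '[[0,0,0.2,0,0,0.087],[0,0,0.2,0,0,0.087],[0,0,0.2,0,0,0.087],[0,0,0.2,0,0,0.087],[0,0,0.2,0,0,0.087]]'|head -2
python3 -m inch '[[0,0,0,0,0,0.087],[0,0,0,0,0,0.087],[0,0,0,0,0,0.087],[0,0,0,0,0,0]]'|head -2;  python3 st.py .482 -.1768 .02 -90.3
```

```text
time: 47.1
ee_pos: [0.4703, -0.1791, 0.0907]
time: 47.6
ee_pos: [0.4702, -0.1793, 0.091]
47.6 [ 0.4702 -0.1793  0.091 ] yaw -89.93 [   0. -180.] F [-0.  -0.5  0.4] T [0.04 0.1  0.04] w 0.0304 q7 -1.25 q [-0.05  0.15  0.35  1.92 -0.06  1.08 -1.25]
to go in tool units [ 0.296 -0.061  1.775] mm [ 11.8   2.5 -71. ]
az 0.003
```

```bash
python3 -m inch '[[0.296,-0.061,0.5,0,0,0.003],[0,0,0.9,0,0,0],[0,0,0,0,0,0],[0,0,0,0,0,0]]'|head -2;python3 part.py w_w; python3 st.py .482 -.1768 -.010 -90.3
```

```text
time: 48.1
ee_pos: [0.4821, -0.1781, 0.0363]
[ 0.4824 -0.1782  0.0366] [-3.8000e-01 -1.0000e-01  1.7999e+02]
48.15 [ 0.4824 -0.1782  0.0366] yaw -90.38 [-1.0e-01  1.8e+02] F [1.2 0.2 0.4] T [0.01 0.08 0.04] w 0.0306 q7 -1.23 q [-0.04  0.24  0.34  1.94 -0.1   0.97 -1.23]
to go in tool units [-0.013 -0.036  1.165] mm [ -0.4   1.4 -46.6]
az -0.001
```

View pics/w_w.png

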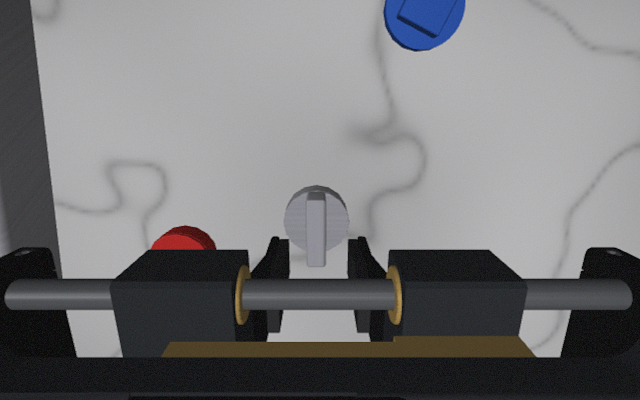

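```bash
python3 -m inch '[[-0.01,-0.03,0.6,0,0,0],[0,0,0.5,0,0,0],[0,0,0,0,0,0],[0,0,0,0,0,0]]'; python3 st.py .482 -.1768 -.010 -90.3;python3 -m inch '[[0,0,0.05,0,0,0],[0,0,0,0,0,0],[0,0,0,0,0,0],[0,0,0,0,0,0],[0,0,0,0,0,0]]' -1 40;  python3 st.py
```

```text
time: 48.65
ee_pos: [0.482, -0.1772, -0.0073]
eef_rot: [1.0, -0.004, 0.001, 0.0]
ft_force: [-0.2, -0.6, 0.3]
width: 0.0304
48.65 [ 0.482  -0.1772 -0.0073] yaw -90.46 [-1.0e-01  1.8e+02] F [-0.2 -0.6  0.3] T [ 0.05  0.13 -0.05] w 0.0304 q7 -1.21 q [-0.03  0.31  0.33  1.97 -0.13  0.88 -1.21]
to go in tool units [-0.001 -0.01   0.066] mm [-0.   0.4 -2.7]
az -0.001
time: 49.28
ee_pos: [0.4813, -0.177, -0.0105]
eef_rot: [1.0, -0.004, 0.0, -0.0]
ft_force: [-0.2, -0.0, 5.6]
width: 0.0114
49.27 [ 0.4813 -0.177  -0.0105] yaw -90.48 [  -0. -180.] F [-0.2 -0.   5.6] T [ 0.19  0.33 -0.02] w 0.0114 q7 -1.21 q [-0.03  0.31  0.33  1.98 -0.13  0.87 -1.21]
```

```bash
python3 -m inch '[[0,0,-0.5,0,0,0],[0,0,-1,0,0,0],[0,0,-1,0,0,0],[0,0,-0.4,0,0,0],[0,0,0,0,0,0]]'
python3 - <<'E'
from h import *
c0=camera("wrist");T0=np.array(c0["tool_from_camera"])
def mk(name,p,e):
    c=dict(c0);c["img"]=cv2.imread(f"pics/{name}.png")[:,:,::-1];W=np.eye(4);W[:3,:3]=R.from_euler("ZYX",e,degrees=True).as_matrix();W[:3,3]=p;c["T"]=W@T0;return c
for n,p,e in [("u_w",[.5946,.0511,.1306],[83.45,0,180]),("t_w",[.6009,.0878,.1062],[83.35,0,180]),("n_w",[.6166,.225,.1211],[83.37,0,180]),("g_w",[.5554,.146,.3112],[90.1,0,180])]:
    c=mk(n,p,e);H=hsv(c)
    for nm,s in (("small",(.4768,.1486,.067)),("big",(.489,.257,.067))):
        u,v=proj(c,s)
        if not(20<u<620 and 5<v<235): continue
        m=(H[...,0]>12)&(H[...,0]<30)&(H[...,1]>80);q=np.zeros_like(m);u=int(u);v=int(v);q[max(0,v-25):v+25,max(0,u-25):u+25]=1;m&=q
        if m.sum()<30: continue
        V=H[...,2][m];th,_=cv2.threshold(V.reshape(-1,1),0,255,cv2.THRESH_OTSU)
        mt=m&(H[...,2]>th)
        for lab,mm in (("all",m),("top",mt)):
            b=max(blobs(mm,10),key=lambda t:t[1][4])[2]
            X=np.array([ray(c,*p_,.067) for p_ in np.argwhere(b)[:,::-1]])[:,:2];C=X-X.mean(0);w,E=np.linalg.eigh(C.T@C)
            print(n,nm,lab,b.sum(),X.mean(0).round(4),"pca",np.degrees(np.arctan2(E[1,1],E[0,1])).round(1),[np.round(a,1) for a in cv2.minAreaRect((X*1000).astype(np.float32))][1:])
        save(n+"_"+nm,c["img"],(max(0,u-30),max(0,v-30),u+30,v+30),6)
E
python3 st.py .42 .149 .12
```

```text
time: 49.9
ee_pos: [0.4815, -0.1769, 0.1054]
eef_rot: [1.0, -0.004, 0.001, -0.0]
ft_force: [-0.2, -0.1, -2.0]
width: 0.0115
u_w small all 373 [0.4806 0.1477] pca -146.6 [array([19.3, 10.7]), np.float64(43.0)]
u_w small top 232 [0.479  0.1488] pca -143.0 [array([20.2,  8.2]), np.float64(32.1)]
t_w small all 399 [0.481  0.1486] pca -145.1 [array([21.1,  9.8]), np.float64(42.5)]
t_w small top 267 [0.4798 0.1494] pca -143.6 [array([21.4,  8. ]), np.float64(34.3)]
n_w big all 367 [0.4925 0.2606] pca -144.7 [array([27.6,  8.3]), np.float64(37.5)]
n_w big top 224 [0.4896 0.2597] pca -141.1 [array([22. ,  5.9]), np.float64(38.5)]
g_w small all 68 [0.4792 0.1481] pca -136.2 [array([19. ,  5.4]), np.float64(43.9)]
g_w small top 48 [0.4781 0.1475] pca -136.7 [array([14.3,  4.5]), np.float64(43.9)]
g_w big all 120 [0.4908 0.2565] pca -141.5 [array([22.3,  7.3]), np.float64(42.0)]
g_w big top 100 [0.4905 0.2571] pca -142.1 [array([22.5,  6. ]), np.float64(38.5)]
49.95 [ 0.4807 -0.1767  0.1043] yaw -90.47 [   0. -180.] F [ 0.7  0.7 -2.2] T [ 0.05  0.15 -0.01] w 0.0117 q7 -1.26 q [-0.06  0.15  0.36  1.88 -0.06  1.12 -1.26]
to go in tool units [-1.584 -8.13  -0.389] mm [-60.7 325.7  15.7]
```

```bash
cd pics; ls *_small.png *_big.png; python3 -c "
import cv2,numpy as np,glob
f=sorted(glob.glob('*_w_small.png')+glob.glob('*_w_big.png'));print(f)
cv2.imwrite('stems.png',np.hstack([cv2.resize(cv2.imread(x),(190,190)) for x in f][:4]))"
```

```text
g_w_big.png
g_w_small.png
n_w_big.png
t_w_small.png
u_w_small.png
['g_w_big.png', 'g_w_small.png', 'n_w_big.png', 't_w_small.png', 'u_w_small.png']
```

View pics/stems.png

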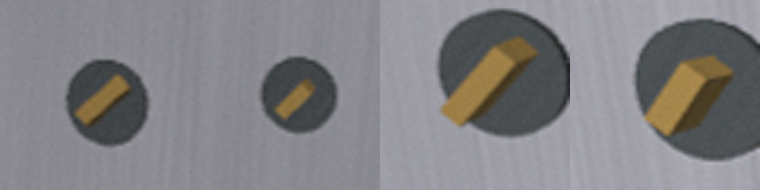

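```bash
python3 -m inch '[[-0.14,-0.905,-0.045,0,0,0],[-0.14,-0.905,-0.045,0,0,0],[-0.14,-0.905,-0.045,0,0,0],[-0.14,-0.905,-0.045,0,0,0],[-0.14,-0.905,-0.045,0,0,0]]'|head -2;python3 -m inch '[[-0.14,-0.905,-0.045,0,0,0],[-0.14,-0.905,-0.045,0,0,0],[-0.14,-0.905,-0.045,0,0,0],[-0.14,-0.905,-0.045,0,0,0],[0,0,0,0,0,0]]'|head -2;python3 -m inch '[[0,0,0,0,0,0],[0,0,0,0,0,0]]'
python3 part.py x_w
cat > stem.py <<'E'
from h import *
d=np.load("last.npz");c={k:d[k] for k in d.files};P=pts(c);H=hsv(c)
m=(H[...,0]>12)&(H[...,0]<30)&(H[...,1]>80)&(P[...,2]<.08)&(P[...,2]>.05)&(P[...,0]<.53)
for ce,s,l in blobs(m,60):
    V=H[...,2][l];th,_=cv2.threshold(V.reshape(-1,1),0,255,cv2.THRESH_OTSU)
    for nm,mm in (("all",l),("zTop",l&(P[...,2]>.0645)),("brightTop",l&(H[...,2]>th))):
        if mm.sum()<20: continue
        X=np.array([ray(c,*p_,.067) for p_ in np.argwhere(mm)[:,::-1]])[:,:2];r=cv2.minAreaRect((X*1000).astype(np.float32));C=X-X.mean(0);w,E=np.linalg.eigh(C.T@C)
        print(ce.round(0),nm,mm.sum(),X.mean(0).round(4),"pca",np.degrees(np.arctan2(E[1,1],E[0,1])).round(1),[np.round(a,1) for a in r])
E
python3 stem.py; python3 st.py
```

```text
time: 50.58
ee_pos: [0.4532, 0.0054, 0.1124]
time: 51.2
ee_pos: [0.4318, 0.1516, 0.1197]
time: 51.45
ee_pos: [0.4333, 0.1481, 0.1207]
eef_rot: [1.0, -0.005, -0.001, 0.0]
ft_force: [0.1, -0.7, -0.5]
width: 0.0122
[0.4334 0.1482 0.121 ] [-5.8000e-01  4.0000e-02  1.7998e+02]
[168. 133.] all 481 [0.4892 0.2549] pca -138.4 [array([489.3, 254.9]), array([24. , 10.8]), np.float64(38.2)]
[168. 133.] zTop 304 [0.4887 0.2566] pca -141.1 [array([488.6, 256.4]), array([22.3,  7.1]), np.float64(38.6)]
[168. 133.] brightTop 263 [0.4886 0.2573] pca -142.0 [array([488.5, 257.2]), array([21.5,  6.2]), np.float64(38.0)]
[316. 149.] all 216 [0.4768 0.148 ] pca -137.6 [array([476.8, 147.9]), array([16. ,  6.7]), np.float64(44.3)]
[316. 149.] zTop 182 [0.4762 0.1478] pca -138.5 [array([476.4, 147.9]), array([15.5,  6.2]), np.float64(44.3)]
[316. 149.] brightTop 181 [0.4762 0.1482] pca -135.6 [array([476.2, 148.1]), array([15.5,  5.7]), np.float64(44.3)]
51.5 [0.4334 0.1482 0.121 ] yaw -90.58 [  0. 180.] F [ 0.1 -0.9 -0.8] T [ 0.02  0.15 -0.  ] w 0.0117 q7 -2.01 q [-0.45  0.02  0.02  1.98 -0.    1.15 -2.01]
```

View pics/x_w.png

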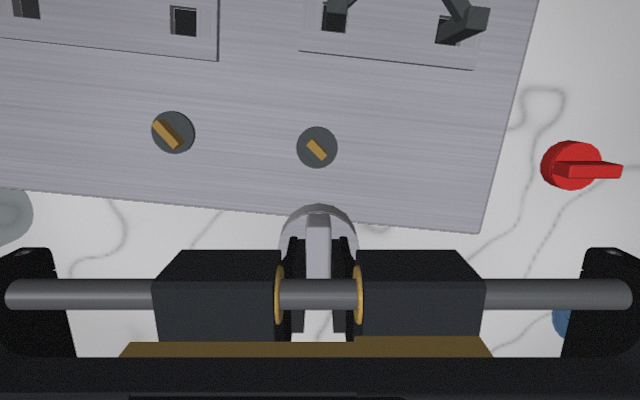

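```bash
python3 -m inch '[[0,0,0,0,0,-0.075],[0,0,0,0,0,-0.075],[0,0,0,0,0,-0.075],[0,0,0,0,0,-0.075],[0,0,0,0,0,-0.075]]'|head -2;python3 -m inch '[[0,0,0,0,0,0],[0,0,0,0,0,0]]'|head -2; python3 st.py .4758 .1475 .07 -45.7
```

```text
time: 52.12
ee_pos: [0.4335, 0.1486, 0.1213]
time: 52.38
ee_pos: [0.4335, 0.1489, 0.1214]
52.38 [0.4335 0.1489 0.1214] yaw -45.72 [ -0. 180.] F [ 0.1 -0.1 -0.8] T [0.02 0.03 0.01] w 0.0117 q7 -1.23 q [-0.44  0.02  0.01  1.97 -0.    1.15 -1.23]
to go in tool units [0.732 0.764 1.285] mm [ 42.3  -1.4 -51.4]
az -0.0
```

```bash
python3 -m inch '[[0.73,0.76,0.2,0,0,0],[0,0,0.5,0,0,0],[0,0,0.4,0,0,0],[0,0,0,0,0,0],[0,0,0,0,0,0]]'|head -2; python3 st.py .4758 .1475 .06 -45.7
```

```text
time: 53.0
ee_pos: [0.4757, 0.1483, 0.0781]
53.0 [0.4757 0.1483 0.0781] yaw -45.5 [ -0. 180.] F [ 0.9 -0.4 -0.3] T [0.03 0.01 0.01] w 0.0116 q7 -1.18 q [-0.43  0.15  0.03  1.93 -0.01  1.06 -1.18]
to go in tool units [-0.012  0.015  0.452] mm [  0.1  -0.8 -18.1]
az 0.002
```

```bash
python3 -m inch '[[-0.01,0.01,0.45,0,0,0],[0,0,0,0,0,0],[0,0,0,0,0,0]]'|head -4; python3 st.py .4758 .1475 .057 -45.7
```

```text
time: 53.38
ee_pos: [0.476, 0.1478, 0.0604]
eef_rot: [0.925, 0.379, 0.001, -0.0]
ft_force: [0.7, 0.3, -0.5]
53.38 [0.476  0.1478 0.0604] yaw -45.49 [-1.0e-01  1.8e+02] F [ 0.7  0.3 -0.5] T [0.   0.09 0.07] w 0.012 q7 -1.18 q [-0.42  0.17  0.03  1.95 -0.01  1.02 -1.18]
to go in tool units [-0.009  0.001  0.086] mm [-0.2 -0.3 -3.4]
az 0.002
```

```bash
python3 -m inch '[[0,0,0.09,0,0,0],[0,0,0,0,0,0]]'|head -4; python3 -m inch '[[0,0,0.05,0,0,0],[0,0,0,0,0,0]]'|head -4; python3 st.py .4758 .1475 .0435 -45.7
```

```text
time: 53.62
ee_pos: [0.4755, 0.1475, 0.0559]
eef_rot: [0.925, 0.379, 0.0, -0.0]
ft_force: [0.0, -0.6, -1.6]
time: 53.88
ee_pos: [0.4755, 0.1475, 0.0537]
eef_rot: [0.925, 0.379, -0.0, 0.0]
ft_force: [0.4, 1.5, 0.0]
53.88 [0.4755 0.1475 0.0537] yaw -45.48 [   0. -180.] F [0.4 1.5 0. ] T [-0.03  0.03  0.  ] w 0.0119 q7 -1.18 q [-0.42  0.18  0.03  1.95 -0.01  1.01 -1.18]
to go in tool units [0.006 0.005 0.256] mm [  0.3   0.  -10.2]
az 0.002
```

It is over the blade. Continue gently.

```bash
python3 -m inch '[[0,0,0.1,0,0,0],[0,0,0,0,0,0]]'|head -4; python3 -m inch '[[0,0,0.08,0,0,0],[0,0,0,0,0,0]]'|head -4; python3 -m inch '[[0,0,0.05,0,0,0],[0,0,0,0,0,0]]'|head -4; python3 st.py .4758 .1475 .0435 -45.7
```

```text
time: 54.12
ee_pos: [0.4753, 0.1474, 0.0495]
eef_rot: [0.925, 0.379, -0.0, 0.0]
ft_force: [-0.1, -0.1, -0.5]
time: 54.38
ee_pos: [0.4754, 0.1475, 0.0464]
eef_rot: [0.925, 0.379, -0.0, 0.0]
ft_force: [0.2, 0.2, -1.1]
time: 54.62
ee_pos: [0.4755, 0.1475, 0.0445]
eef_rot: [0.925, 0.379, -0.0, 0.0]
ft_force: [-0.3, 0.4, -1.0]
54.62 [0.4755 0.1475 0.0445] yaw -45.48 [   0. -180.] F [-0.3  0.4 -1. ] T [-0.02  0.08  0.03] w 0.0115 q7 -1.18 q [-0.42  0.19  0.03  1.96 -0.01  0.99 -1.18]
to go in tool units [0.006 0.005 0.026] mm [ 0.3  0.  -1. ]
az 0.002
```

```bash
python3 -m inch '[[0,0,0.05,0,0,0],[0,0,0,0,0,0]]'|head -4; python3 st.py .4758 .1475 .0435 -96.5
```

```text
time: 54.88
ee_pos: [0.4758, 0.1476, 0.0435]
eef_rot: [0.925, 0.379, 0.0, -0.0]
ft_force: [-3.2, -1.4, 7.9]
54.88 [0.4758 0.1476 0.0435] yaw -45.48 [ -0. 180.] F [-3.2 -1.4  7.9] T [-0.32  0.9   0.04] w 0.012 q7 -1.18 q [-0.42  0.2   0.03  1.96 -0.01  0.98 -1.18]
to go in tool units [-0.002  0.002 -0.001] mm [ 0.  -0.1  0. ]
az 0.425
```

```bash
python3 -m inch '[[0,0,0,0,0,0.07],[0,0,0,0,0,0.07],[0,0,0,0,0,0.07],[0,0,0,0,0,0.07],[0,0,0,0,0,0]]'; python3 st.py .4758 .1475 .0435 -96.5; python3 -m inch '[[0,0,0,0,0,0.07],[0,0,0,0,0,0.07],[0,0,0,0,0,0]]'; python3 st.py .4758 .1475 .0435 -107
```

```text
time: 55.5
ee_pos: [0.476, 0.1483, 0.0435]
eef_rot: [0.996, 0.094, 0.001, -0.0]
ft_force: [-2.2, 1.5, 6.9]
width: 0.0112
55.5 [0.476  0.1483 0.0435] yaw -79.18 [-1.0e-01 -1.8e+02] F [-2.2  1.5  6.9] T [ 0.25  0.58 -0.  ] w 0.0112 q7 -1.76 q [-0.48  0.2   0.09  1.96 -0.02  0.98 -1.76]
to go in tool units [-0.009  0.02  -0.001] mm [-0.2 -0.8  0. ]
az 0.144
time: 55.88
ee_pos: [0.476, 0.1486, 0.0435]
eef_rot: [0.999, -0.052, 0.001, -0.001]
ft_force: [-2.5, 2.5, 5.3]
width: 0.0118
55.88 [0.476  0.1486 0.0435] yaw -95.97 [-1.000e-01 -1.799e+02] F [-2.5  2.5  5.3] T [ 0.54  0.56 -0.05] w 0.0118 q7 -2.04 q [-0.51  0.2   0.12  1.97 -0.03  0.98 -2.04]
to go in tool units [-0.002  0.029 -0.001] mm [-0.2 -1.1  0. ]
az 0.092
```

```bash
python3 -m inch '[[0,0,0,0,0,0.045],[0,0,0,0,0,0]]'|head -3; python3 st.py; python3 -m inch '[[0,0,0,0,0,0.03],[0,0,0,0,0,0]]'|head -3; python3 st.py
```

```text
time: 56.12
ee_pos: [0.476, 0.1488, 0.0435]
eef_rot: [0.995, -0.099, 0.001, -0.001]
56.12 [0.476  0.1488 0.0435] yaw -101.32 [-1.000e-01 -1.799e+02] F [-1.5  2.5  6.1] T [ 0.73  0.54 -0.02] w 0.0117 q7 -2.14 q [-0.52  0.19  0.13  1.97 -0.03  0.98 -2.14]
time: 56.38
ee_pos: [0.4761, 0.1488, 0.0435]
eef_rot: [0.992, -0.13, 0.001, -0.001]
56.38 [0.4761 0.1488 0.0435] yaw -104.89 [-1.000e-01 -1.799e+02] F [-1.9  2.8  5.5] T [ 0.73  0.51 -0.02] w 0.0116 q7 -2.2 q [-0.52  0.19  0.14  1.97 -0.03  0.98 -2.2 ]
```

```bash
python3 -m inch '[[0,0,0,0,0,0.025],[0,0,0,0,0,0]]'|head -3; python3 st.py; python3 -m inch '[[0,0,0,0,0,0.02],[0,0,0,0,0,0]]'|head -3; python3 st.py
```

```text
time: 56.62
ee_pos: [0.4761, 0.1489, 0.0435]
eef_rot: [0.988, -0.155, 0.001, -0.001]
56.62 [0.4761 0.1489 0.0435] yaw -107.88 [  -0.  -179.9] F [-1.5  3.5  4.4] T [0.78 0.5  0.05] w 0.0114 q7 -2.25 q [-0.53  0.19  0.14  1.97 -0.04  0.98 -2.25]
time: 56.88
ee_pos: [0.4762, 0.1491, 0.0435]
eef_rot: [0.984, -0.175, 0.001, -0.001]
56.88 [0.4762 0.1491 0.0435] yaw -110.21 [-1.000e-01 -1.799e+02] F [-1.1  4.7  6.4] T [1.24 0.37 0.03] w 0.0119 q7 -2.29 q [-0.53  0.19  0.15  1.97 -0.04  0.98 -2.29]
```

```bash
python3 -m inch '[[0,0,0,0,0,0.02],[0,0,0,0,0,0]]'|head -3; python3 st.py; python3 part.py y_w; python3 -c "
from h import *
c=cam('scene');save('y_s',c['img'],(250,200,450,330),4)"
```

```text
time: 57.12
ee_pos: [0.4763, 0.1491, 0.0435]
eef_rot: [0.981, -0.196, 0.001, -0.001]
57.12 [0.4763 0.1491 0.0435] yaw -112.59 [-1.000e-01 -1.799e+02] F [-0.4  4.6  4.4] T [1.19 0.32 0.18] w 0.0117 q7 -2.33 q [-0.53  0.19  0.15  1.97 -0.04  0.98 -2.33]
[0.4763 0.1491 0.0435] [-2.2570e+01 -6.0000e-02 -1.7985e+02]
```

View pics/y_w.png

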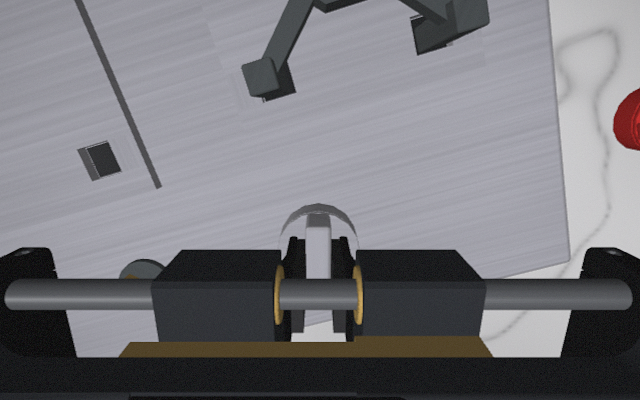

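View pics/y_s.png

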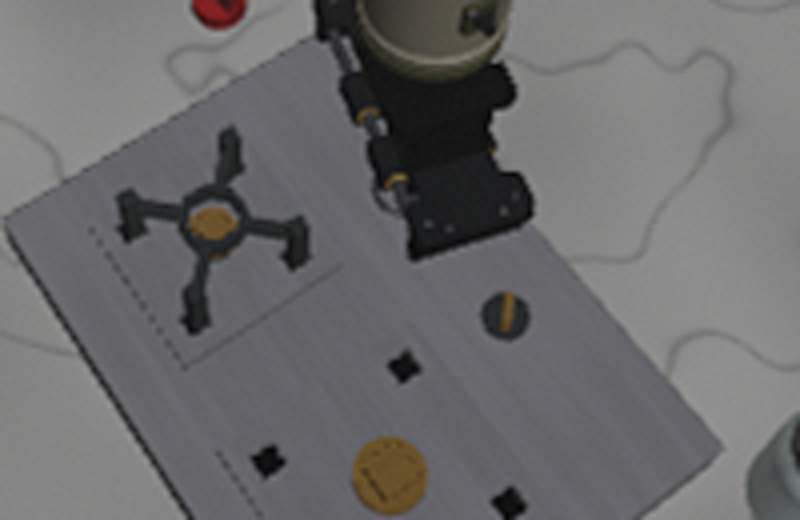

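```bash
python3 -m inch '[[0,0,-0.02,0,0,0],[0,0,0,0,0,-0.067],[0,0,0,0,0,-0.067],[0,0,0,0,0,0]]'; python3 st.py .4758 .1475 .0435 -96.5
```

```text
time: 57.72
ee_pos: [0.4757, 0.1474, 0.0435]
eef_rot: [0.998, -0.058, 0.0, -0.0]
ft_force: [0.4, 1.0, 1.0]
width: 0.0118
57.73 [0.4757 0.1474 0.0435] yaw -96.62 [  -0. -180.] F [0.4 1.  1. ] T [ 0.33  0.08 -0.  ] w 0.0118 q7 -2.05 q [-0.51  0.19  0.13  1.97 -0.03  0.98 -2.05]
to go in tool units [ 0.002 -0.002  0.001] mm [ 0.1  0.1 -0. ]
az -0.001
```

```bash
python3 -m inch '[[0,0,0,0,0,0],[0,0,0,0,0,0],[0,0,-0.5,0,0,0],[0,0,-1,0,0,0],[0,0,0,0,0,0]]' -0.3|head -2; python3 -m inch '[[-1,0,0,0,0,0],[0,0,-0.5,0,0,0],[0,0,0,0,0,0],[0,0,0,0,0,0]]'; python3 part.py z_w
python3 - <<'E'
from h import *
d=np.load("last.npz");c={k:d[k] for k in d.files};P=pts(c);H=hsv(c)
m=(np.hypot(P[...,0]-.476,P[...,1]-.148)<.035)&(H[...,1]<60)&(P[...,2]>.08)&(P[...,2]<.11)
X=np.array([ray(c,*p,.094) for p in np.argwhere(m)[:,::-1]])[:,:2];r=cv2.minAreaRect((X*1000).astype(np.float32));C=X-X.mean(0);w,E=np.linalg.eigh(C.T@C)
print(m.sum(),X.mean(0).round(4),np.degrees(np.arctan2(E[1,1],E[0,1])),r,np.percentile(P[m][:,2],[20,50,80]))
E
python3 st.py
```

```text
time: 58.35
ee_pos: [0.4774, 0.1481, 0.1061]
time: 58.85
ee_pos: [0.4358, 0.1519, 0.1226]
eef_rot: [0.998, -0.058, -0.0, 0.0]
ft_force: [-0.7, 0.5, 0.0]
width: 0.0302
[0.4356 0.1518 0.1225] [-6.6300e+00  5.0000e-02  1.7996e+02]
1195 [0.4773 0.1461] 173.442862226077 ((476.49395751953125, 146.24354553222656), (11.793359756469727, 43.80416488647461), 83.80747985839844) [0.09322607 0.09388972 0.09456537]
58.9 [0.4356 0.1518 0.1225] yaw -96.63 [1.0e-01 1.8e+02] F [-0.6 -0.3 -0.2] T [ 0.07  0.09 -0.  ] w 0.0305 q7 -2.12 q [-0.54  0.02  0.11  1.97 -0.    1.15 -2.12]
```

View pics/z_w.png

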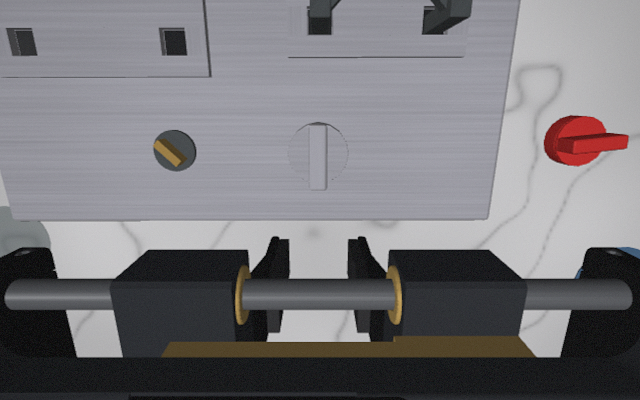

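```bash
python3 -m inch '[[0.075,0.965,0,0,0,0],[0.075,0.965,0,0,0,0],[0.075,0.965,0,0,0,0],[0.075,0.965,0,0,0,0],[0.075,0.965,0,0,0,0]]'|head -2; python3 -m inch '[[0.075,0.965,0,0,0,0],[0.075,0.965,0,0,0,0],[0.075,0.965,0,0,0,0],[0.075,0.965,0,0,0,0],[0.075,0.965,0,0,0,0]]'|head -2
python3 -m inch '[[0.075,0.965,0,0,0,0],[0,0,0,0,0,-0.087],[0,0,0,0,0,-0.087],[0,0,0,0,0,-0.087],[0,0,0,0,0,-0.087]]'|head -2
python3 -m inch '[[0,0,0,0,0,-0.087],[0,0,0,0,0,-0.087],[0,0,0,0,0,-0.087],[0,0,0,0,0,-0.087],[0,0,0,0,0,-0.087]]'|head -2
python3 -m inch '[[0,0,0,0,0,-0.087],[0,0,0,0,0,-0.087],[0,0,0,0,0,-0.087],[0,0,0,0,0,-0.087],[0,0,0,0,0,-0.087]]'|head -2
python3 -m inch '[[0,0,0,0,0,-0.087],[0,0,0,0,0,-0.083],[0,0,0,0,0,0],[0,0,0,0,0,0]]'|head -2
python3 part.py aa_w; python3 knob.py; python3 st.py
```

```text
time: 59.52
ee_pos: [0.4282, -0.0428, 0.1228]
time: 60.15
ee_pos: [0.4208, -0.2362, 0.1228]
time: 60.78
ee_pos: [0.4194, -0.2736, 0.1226]
time: 61.4
ee_pos: [0.4194, -0.2736, 0.1226]
time: 62.02
ee_pos: [0.4194, -0.2736, 0.1225]
time: 62.52
ee_pos: [0.4196, -0.2735, 0.123]
[ 0.4197 -0.2735  0.1231] [ 1.5976e+02 -3.0000e-02 -1.8000e+02]
[253.3  85.2] 457 bar mean [ 0.3158 -0.2915] angle -32.2 [array([ 315.1, -293.7]), array([12.4, 43.5]), np.float64(56.8)] zmax 0.0499
  disc enclosing ((308.8447265625, -302.0505676269531), 23.519256591796875)
[318.6 155.5] 2942 bar mean [ 0.3875 -0.2623] angle -20.9 [array([ 388.3, -262.4]), array([11.4, 52.9]), np.float64(69.4)] zmax 0.0421
  disc enclosing ((388.686279296875, -262.943359375), 26.867563247680664)
62.58 [ 0.4197 -0.2735  0.1231] yaw 69.76 [  -0. -180.] F [ 0.5  0.4 -0.9] T [ 0.09  0.01 -0.  ] w 0.0308 q7 1.75 q [ 0.1   0.11  0.42  1.89 -0.05  1.15  1.75]
```

View pics/aa_w.png

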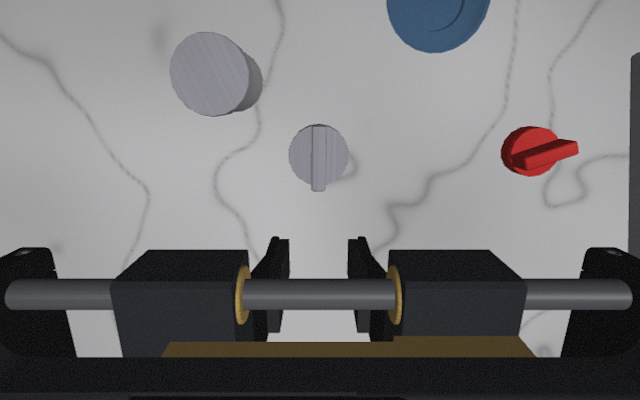

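```bash
python3 st.py .3884 -.2625 .03 69.5 | tail -2; python3 -m inch '[[0.833,0.0,0.3,0,0,0.002],[0,0,1,0,0,0],[0,0,0.9,0,0,0],[0,0,0,0,0,0],[0,0,0,0,0,0]]'|head -2;python3 st.py .3884 -.2625 -.0085 69.5
```

```text
to go in tool units [ 0.827 -0.013  2.329] mm [-31.3  11.  -93.1]
az 0.002
time: 63.2
ee_pos: [0.3892, -0.2625, 0.0366]
63.2 [ 0.3892 -0.2625  0.0366] yaw 69.66 [ 1.0e-01 -1.8e+02] F [0.6 0.3 0.5] T [ 0.09 -0.07  0.03] w 0.0305 q7 1.78 q [ 0.11  0.15  0.42  2.06 -0.07  0.95  1.78]
to go in tool units [ 0.019 -0.007  1.128] mm [ -0.8  -0.  -45.1]
az 0.001
```

```bash
python3 -m inch '[[0.015,0,0.6,0,0,0],[0,0,0.52,0,0,0],[0,0,0,0,0,0],[0,0,0,0,0,0]]'; python3 st.py .3884 -.2625 -.010 69.5;python3 -m inch '[[0,0,0,0,0,0],[0,0,0,0,0,0],[0,0,0,0,0,0],[0,0,0,0,0,0]]' -1 40;  python3 st.py
```

```text
time: 63.7
ee_pos: [0.389, -0.2624, -0.0079]
eef_rot: [0.176, 0.984, -0.0, 0.001]
ft_force: [-0.3, 0.3, -0.5]
width: 0.0305
63.7 [ 0.389  -0.2624 -0.0079] yaw 69.7 [ 1.0e-01 -1.8e+02] F [-0.3  0.3 -0.5] T [ 0.13 -0.07  0.01] w 0.0305 q7 1.82 q [ 0.12  0.22  0.41  2.09 -0.12  0.85  1.82]
to go in tool units [ 0.013 -0.008  0.053] mm [-0.6 -0.1 -2.1]
az 0.002
time: 64.2
ee_pos: [0.3882, -0.2619, -0.009]
eef_rot: [0.176, 0.984, 0.0, 0.0]
ft_force: [-1.1, 1.1, 5.3]
width: 0.0116
64.2 [ 0.3882 -0.2619 -0.009 ] yaw 69.72 [  0. 180.] F [-1.1  1.1  5.3] T [ 0.33  0.22 -0.04] w 0.0116 q7 1.82 q [ 0.12  0.22  0.41  2.09 -0.12  0.85  1.82]
```

```bash
python3 -m inch '[[0,0,-0.5,0,0,0],[0,0,-1,0,0,0],[0,0,-1,0,0,0],[0,0,-0.9,0,0,-0.082],[0,0,0,0,0,-0.082]]'; python3 -m inch '[[0,0,0,0,0,-0.082],[0,0,0,0,0,-0.082],[0,0,0,0,0,-0.082],[0,0,0,0,0,-0.08],[0,0,0,0,0,0]]'|head -2;python3 st.py .4886 .257 .125 128.5
```

```text
time: 64.82
ee_pos: [0.3893, -0.2626, 0.1292]
eef_rot: [0.003, 1.0, -0.001, 0.002]
ft_force: [0.4, 0.6, -1.4]
width: 0.0117
time: 65.45
ee_pos: [0.3819, -0.2654, 0.12]
65.45 [ 0.3819 -0.2654  0.12  ] yaw -239.88 [ -1.6 179.8] F [-0.4 -0.6 -1.8] T [ 0.15 -0.03 -0.  ] w 0.0117 q7 2.59 q [0.29 0.04 0.2  1.96 0.02 1.16 2.59]
to go in tool units [-8.854  9.959 -0.345] mm [106.7 522.4   5. ]
az -3.07
```

```bash
python3 -m inch '[[0,0,0,0,0,0.08],[0,0,0,0,0,0.08],[0,0,0,0,0,0.08],[0,0,0,0,0,0]]'|head -2;python3 st.py .4886 .257 .125 100
```

```text
time: 65.95
ee_pos: [0.3827, -0.2652, 0.1207]
65.95 [ 0.3827 -0.2652  0.1207] yaw -268.6 [  -1.4 -179.3] F [-0.2 -0.4 -0.9] T [ 0.08 -0.09  0.02] w 0.0117 q7 2.08 q [0.27 0.04 0.22 1.96 0.01 1.16 2.08]
to go in tool units [-2.963 12.984 -0.33 ] mm [105.9 522.2   4.3]
az -3.072
```

```bash
cat > tilt.py <<'E'
from h import *
import sys
s=read_state();Rc=R.from_quat(s["eef_rot"]);yaw=float(sys.argv[1])
Rd=R.from_euler("ZYX",[yaw+90,0,180],degrees=True)
v=(Rc.inv()*Rd).as_rotvec(degrees=True);print("rot units",(v/120).round(4),"deg",v.round(2))
E
python3 tilt.py 91.4
```

```text
rot units [-0.0055 -0.012   0.0001] deg [-0.65 -1.44  0.01]
```

```bash
python3 -m inch '[[0,0,-0.2,-0.0055,-0.012,0],[-0.23,0.999,0,0,0,0],[-0.23,0.999,0,0,0,0],[-0.23,0.999,0,0,0,0],[-0.23,0.999,0,0,0,0]]'|head -2; python3 -m inch '[[-0.23,0.999,0,0,0,0],[-0.23,0.999,0,0,0,0],[-0.23,0.999,0,0,0,0],[-0.23,0.999,0,0,0,0],[-0.23,0.999,0,0,0,0]]'|head -2;python3 -m inch '[[-0.23,0.999,0,0,0,0],[-0.23,0.999,0,0,0,0],[-0.23,0.999,0,0,0,0],[0,0,0,0,0,0],[0,0,0,0,0,0]]'|head -2;python3 st.py .4886 .257 .09 128.5; python3 tilt.py 128.5
```

```text
time: 66.58
ee_pos: [0.4161, -0.1033, 0.1293]
time: 67.2
ee_pos: [0.4573, 0.0975, 0.1294]
time: 67.82
ee_pos: [0.4817, 0.2161, 0.1288]
67.83 [0.4817 0.2161 0.1288] yaw -268.54 [  -0. -180.] F [-0.3 -0.6 -1.2] T [ 0.1  -0.03  0.02] w 0.0117 q7 1.04 q [-0.25  0.18 -0.29  1.79  0.06  1.18  1.04]
to go in tool units [-0.199  1.017  0.969] mm [  6.9  40.9 -38.8]
az -3.309
rot units [-1.000e-04 -1.000e-04 -3.087e-01] deg [-1.000e-02 -1.000e-02 -3.704e+01]
```

```bash
python3 -m inch '[[-0.2,1,0.2,0,0,0],[0,0,0.2,0,0,-0.077],[0,0,0,0,0,-0.077],[0,0,0,0,0,-0.077],[0,0,0,0,0,-0.077]]'|head -2; python3 -m inch '[[0,0,0.4,0,0,0],[0,0,0,0,0,0],[0,0,0,0,0,0]]'|head -2;python3 st.py .4886 .257 .07; python3 tilt.py 128.5
```

```text
time: 68.45
ee_pos: [0.4889, 0.2554, 0.1128]
time: 68.82
ee_pos: [0.4884, 0.2569, 0.0964]
68.83 [0.4884 0.2569 0.0964] yaw -231.75 [ -0. 180.] F [-0.4  0.1 -1.6] T [0.16 0.03 0.01] w 0.0118 q7 1.59 q [-0.24  0.27 -0.38  1.76  0.11  1.13  1.59]
to go in tool units [-0.006 -0.001  0.659] mm [  0.2   0.1 -26.4]
rot units [ 0.0001 -0.0004 -0.0021] deg [ 0.01 -0.05 -0.25]
```

```bash
python3 -m inch '[[0,0,0.6,0,0,-0.002],[0,0,0.2,0,0,0],[0,0,0,0,0,0],[0,0,0,0,0,0]]'|head -4; python3 st.py .4886 .257 .058; python3 tilt.py 128.5
```

```text
time: 69.32
ee_pos: [0.4889, 0.2575, 0.0654]
eef_rot: [-0.33, 0.944, 0.0, 0.0]
ft_force: [-0.3, 0.7, -1.0]
69.33 [0.4889 0.2575 0.0654] yaw -231.41 [   0. -180.] F [-0.3  0.7 -1. ] T [ 0.17  0.01 -0.01] w 0.0118 q7 1.58 q [-0.24  0.31 -0.38  1.79  0.13  1.07  1.58]
to go in tool units [ 0.015 -0.005  0.185] mm [-0.3 -0.5 -7.4]
rot units [-0.      0.0004  0.0008] deg [-0.    0.05  0.09]
```

```bash
python3 -m inch '[[0.01,0,0.15,0,0,0],[0,0,0,0,0,0]]'|head -4; python3 -m inch '[[0,0,0.1,0,0,0],[0,0,0,0,0,0]]'|head -4;python3 st.py .4886 .257 .045
```

```text
time: 69.58
ee_pos: [0.488, 0.2568, 0.0583]
eef_rot: [-0.331, 0.944, -0.0, -0.0]
ft_force: [-0.2, -0.2, -1.2]
time: 69.82
ee_pos: [0.488, 0.2568, 0.0542]
eef_rot: [-0.331, 0.944, -0.0, -0.0]
ft_force: [0.2, 0.4, -1.1]
69.83 [0.488  0.2568 0.0542] yaw -231.4 [ -0. 180.] F [ 0.2  0.4 -1.1] T [0.22 0.02 0.05] w 0.0118 q7 1.57 q [-0.24  0.32 -0.38  1.8   0.13  1.05  1.57]
to go in tool units [-0.015 -0.007  0.23 ] mm [ 0.6  0.2 -9.2]
```

Engaged over the blade; continue down.

```bash
python3 -m inch '[[0,0,0.1,0,0,0],[0,0,0,0,0,0]]'|head -4; python3 -m inch '[[0,0,0.08,0,0,0],[0,0,0,0,0,0]]'|head -4;python3 -m inch '[[0,0,0.06,0,0,0],[0,0,0,0,0,0]]'|head -4;python3 st.py .4886 .257 .045
```

```text
time: 70.08
ee_pos: [0.488, 0.2568, 0.0502]
eef_rot: [-0.331, 0.944, -0.0, -0.0]
ft_force: [0.3, -0.7, -1.6]
time: 70.32
ee_pos: [0.488, 0.2569, 0.0471]
eef_rot: [-0.331, 0.944, 0.0, -0.0]
ft_force: [-0.2, 0.4, -1.7]
time: 70.58
ee_pos: [0.4884, 0.2571, 0.0451]
eef_rot: [-0.331, 0.944, 0.0, 0.0]
ft_force: [0.6, -0.3, -0.1]
70.58 [0.4884 0.2571 0.0451] yaw -231.4 [  0. 180.] F [ 0.6 -0.3 -0.1] T [ 0.18 -0.07  0.01] w 0.0118 q7 1.57 q [-0.24  0.33 -0.38  1.81  0.14  1.03  1.57]
to go in tool units [-0.003 -0.005  0.002] mm [ 0.2 -0.1 -0.1]
```

```bash
python3 -m inch '[[0,0,0.02,0,0,0],[0,0,0,0,0,0]]'|head -4; python3 -m inch '[[0,0,0,0,0,0.075],[0,0,0,0,0,0.075],[0,0,0,0,0,0.075],[0,0,0,0,0,0.075],[0,0,0,0,0,0.075]]'|head -4;python3 -m inch '[[0,0,0,0,0,0.05],[0,0,0,0,0,0]]'|head -4;python3 st.py;python3 -m inch '[[0,0,0,0,0,0.03],[0,0,0,0,0,0]]'|head -4;python3 st.py
```

```text
time: 70.82
ee_pos: [0.4885, 0.2571, 0.045]
eef_rot: [-0.331, 0.944, -0.0, 0.0]
ft_force: [-2.8, -1.7, 7.0]
time: 71.45
ee_pos: [0.4885, 0.2581, 0.045]
eef_rot: [0.058, 0.998, 0.001, 0.0]
ft_force: [-0.8, 1.9, 4.8]
time: 71.7
ee_pos: [0.4885, 0.2582, 0.045]
eef_rot: [0.107, 0.994, 0.001, 0.0]
ft_force: [-1.6, 2.5, 6.6]
71.7 [0.4885 0.2582 0.045 ] yaw 77.66 [  0.  179.9] F [-1.6  2.5  6.6] T [0.59 0.28 0.02] w 0.0116 q7 0.72 q [-0.36  0.32 -0.24  1.81  0.09  1.02  0.72]
time: 71.95
ee_pos: [0.4885, 0.2584, 0.045]
eef_rot: [0.138, 0.99, 0.001, 0.0]
ft_force: [-2.5, 3.7, 5.5]
71.95 [0.4885 0.2584 0.045 ] yaw 74.14 [  0.  179.9] F [-2.5  3.7  5.5] T [0.81 0.28 0.05] w 0.0115 q7 0.66 q [-0.37  0.32 -0.24  1.81  0.08  1.02  0.66]
```

Past the nominal play (75.5°) soon; press on until the stop torque shows.

```bash
python3 -m inch '[[0,0,0,0,0,0.02],[0,0,0,0,0,0]]'|head -1;python3 st.py;python3 -m inch '[[0,0,0,0,0,0.02],[0,0,0,0,0,0]]'|head -1;python3 st.py
```

```text
time: 72.2
72.2 [0.4886 0.2585 0.0451] yaw 71.78 [  0.  179.9] F [-1.1  3.7  5. ] T [0.8  0.17 0.37] w 0.0117 q7 0.62 q [-0.37  0.31 -0.23  1.81  0.08  1.02  0.62]
time: 72.45
72.45 [0.4886 0.2585 0.045 ] yaw 69.42 [  0.  179.9] F [-0.2  3.   5.8] T [0.91 0.08 0.57] w 0.0112 q7 0.58 q [-0.38  0.31 -0.22  1.81  0.08  1.02  0.58]
```

```bash
python3 -m inch '[[0,0,-0.02,0,0,0],[0,0,0,0,0,-0.059],[0,0,0,0,0,-0.059],[0,0,0,0,0,0]]'|head -1; python3 st.py; python3 tilt.py 83.5
```

```text
time: 72.95
72.95 [0.4884 0.2569 0.0451] yaw 83.38 [ -0. 180.] F [-0.3  1.1  2.9] T [ 0.45 -0.1   0.05] w 0.0116 q7 0.82 q [-0.34  0.32 -0.26  1.81  0.09  1.03  0.82]
rot units [ 0.    -0.    -0.001] deg [ 0.01 -0.   -0.12]
```

```bash
python3 -m inch '[[0,0,0,0,0,0],[0,0,0,0,0,0],[0,0,-0.5,0,0,0],[0,0,-1,0,0,0],[0,0,-1,0,0,0]]' -0.3|head -2; python3 -m inch '[[-1,0,-0.5,0,0,0],[-1,1,0,0,0,0],[-1,1,0,0,0,0],[0,0,0,0,0,0],[0,0,0,0,0,0]]'|head -2; python3 part.py ab_w
python3 - <<'E'
from h import *
d=np.load("last.npz");c={k:d[k] for k in d.files};P=pts(c);H=hsv(c)
for n,x,y,rr in (("big",.4886,.257,.035),("small",.4763,.148,.03)):
    m=(np.hypot(P[...,0]-x,P[...,1]-y)<rr)&(H[...,1]<60)&(P[...,2]>.088)&(P[...,2]<.11)
    if m.sum()<50: print(n,"not seen");continue
    X=np.array([ray(c,*p,.094) for p in np.argwhere(m)[:,::-1]])[:,:2];r=cv2.minAreaRect((X*1000).astype(np.float32));C=X-X.mean(0);w,E=np.linalg.eigh(C.T@C)
    print(n,m.sum(),X.mean(0).round(4),np.degrees(np.arctan2(E[1,1],E[0,1])).round(1),r,np.percentile(P[m][:,2],[20,50,80]))
s=cam("scene");save("ab_s",s["img"],(160,110,460,400),2)
s=cam("side");save("ab_d",s["img"],(230,130,560,360),2.2)
E
```

```text
time: 73.58
ee_pos: [0.4878, 0.2566, 0.1457]
time: 74.2
ee_pos: [0.6162, 0.3222, 0.1643]
[0.6162 0.3219 0.1651] [ 1.7333e+02 -2.0000e-02 -1.7996e+02]
big 1474 [0.4887 0.2572] 173.3 ((489.37481689453125, 257.2728271484375), (13.210033416748047, 53.20521545410156), 83.18537902832031) [0.09307777 0.09393469 0.09463731]
small 1411 [0.4764 0.1492] 173.9 ((476.83245849609375, 149.54849243164062), (16.155790328979492, 43.44166946411133), 83.51545715332031) [0.09240356 0.09395149 0.09482289]
```

View pics/ab_w.png

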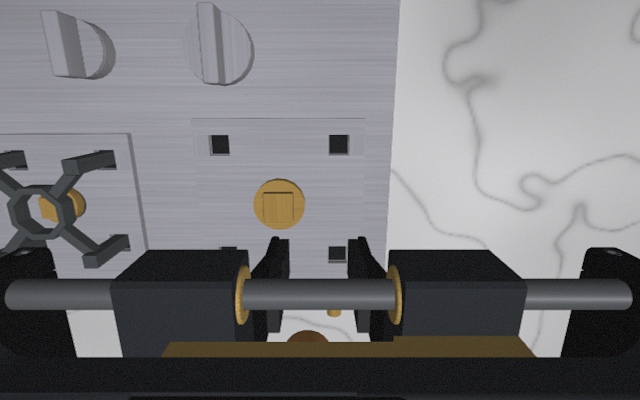

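View pics/ab_s.png

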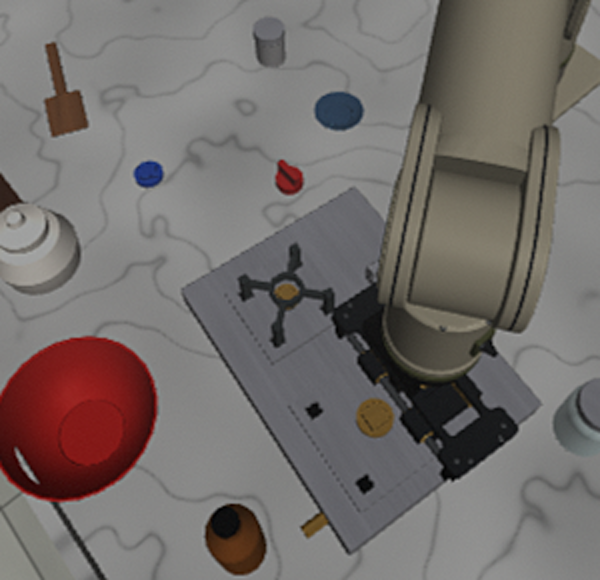

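View pics/ab_d.png

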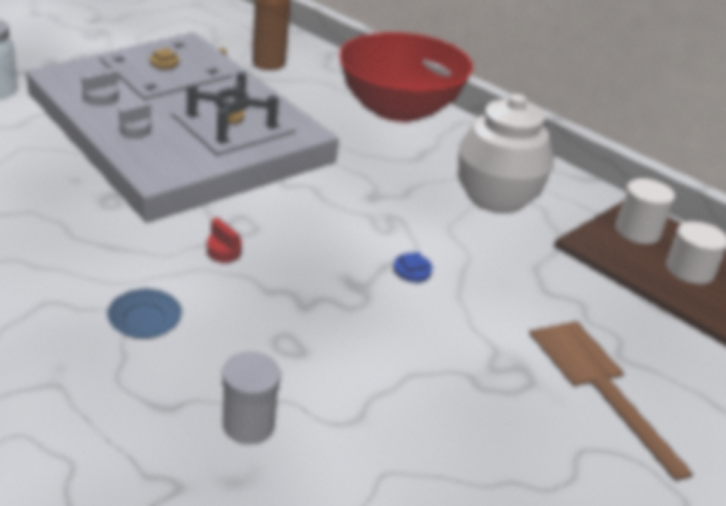

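```bash
python3 -c "
from bench import close_job;print(close_job())"
```

```text
the job is handed in; nothing more can be done
None
```

I put back all five parts that were on the counter and handed the job in at about 74 s, with the robot touching nothing. The five were the large and small brass caps, the small wok support and both chrome knobs. The large support was not in any view, so its burner has only its cap.

**Last checks:**
- **Caps:** both came to rest at the home height. The small cap needed a quarter turn first. In the wrist pictures the large cap's disc top was at about 70 mm and the small cap's boss top at about 79 mm, as they should be.
- **Support:** all four leg tops measured about 102 mm, so it sits level with its feet in the pockets.
- **Knobs:** both bar tops measured 94 mm, which is fully home. The bars lie at −6.1° to −6.7°, against −6.5° for the hob.
- **Valves:** I turned each knob clockwise until the stop resisted, then back about 14 to 16°, meant to stay within the slot play, to bring the bar front to back. The stop torque was clear on the large valve (0.57 N m) and weaker on the small one (0.18 N m). The shut angle could not be seen directly under the knobs.

**What went wrong or disagreed:**
- The real finger ends sit about 30 mm short of the reported TCP. My first grasp of the large cap therefore closed on nothing, and I corrected the heights from then on.
- The small knob had been knocked aside before I reached it, and I found it again with the camera.
- The last joint ran up to its range limit once while turning the large knob. It stopped there and I backed off.
- The red and blue look-alikes, the tin, the jar and the paddle were not handled.

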